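Take the piled-up things apart and park each on its own mat

TASK

Someone has piled four things up on the bench: take the pile apart one thing at a time from the top down, and set each upright and centred on its own place: the blue-capped dropper bottle on the round cork coaster, the orange slide mailer in the orange frame of the blue mat, the Petri dish in the ring on the square aluminium plate, and last the carton between the yellow corner marks of the grey mat, mailer and carton lying lengthways along their mats. Do not drop or tip over any of them, and leave the timer and the yellow tape roll lying where they are.

Things in the scene. Friction and masses are not known exactly. Their poses are not given: they have to be found in the camera images.
- dropper: Small white plastic dropper bottle with a blue screw cap and a printed label, 34 mm in diameter, 78 mm tall; upright on top of the pile at the start. Origin: centre of its underside; z up along its axis. The straight body below the shoulder (up to about 45 mm above the underside) is the place to grip.
- slide_mailer: Orange plastic microscope-slide mailer (flat closed box), 34 mm (x) by 84 mm (y) by 14 mm (z). Second from the top, below the bottle. Origin: centre of its underside; y is its long axis, z up. Grip it across its 34 mm width; its ends stick out beyond the dish below.
- dish: Round Petri dish with clear lid (lid fixed on) and cream filling, 61 mm in diameter over the rim (about 59 mm where it is gripped), 12 mm tall. Third from the top, lying on the carton, below the mailer. Origin: centre of its underside; z up. It overhangs the carton's 55 mm width by about 2 mm on each side; take it across the carton's width, gripping the dish's own 12 mm height and not the carton.
- carton: Whitish-blue cardboard carton, closed, 55 mm (x) by 120 mm (y) by 50 mm (z), 0.16 kg. Bottom of the pile, lying on the bench. Origin: centre of its underside; y is its long axis, z up. Grip it across its 55 mm width.
- coaster: Place of the bottle: round light-brown cork coaster with a dark ring, 82 mm in diameter, 4 mm thick, fixed to the bench. Origin: centre of its underside (on the bench); its top is 4 mm above.
- slide_mat: Place of the mailer: blue plastic mat 70 mm (x) by 120 mm (y), 4 mm thick, with a thin orange frame 50 by 100 mm, fixed to the bench. Origin: centre of its underside; y is its long axis; its top is 4 mm above.
- cold_plate: Place of the dish: square aluminium plate 94 by 94 mm, 5 mm thick, with a thin black ring 70 mm in diameter in its middle, fixed to the bench. Origin: centre of its underside; its top is 5 mm above.
- carton_mat: Place of the carton: grey plastic mat 90 mm (x) by 150 mm (y), 4 mm thick, with yellow corner marks, fixed to the bench. Origin: centre of its underside; y is its long axis; its top is 4 mm above.
- lab_timer: Off-white square timer lying face up, 66 by 66 mm, 19 mm tall, with blue and red keys, loose on the bench among the things; leave it alone. Origin: centre of its underside.
- yellow_tape: Roll of yellow tape lying flat, 75 mm in diameter, 19 mm tall, loose on the bench among the things; leave it alone. Origin: centre of its underside.
Things that resemble listed ones, but are neither listed nor needed, are in the scene too. Leave any black or green look-alike of the dropper alone.

How it is judged:
On the way, in this order (a step that is already met when the one before it is completed fails the run):
1. the bottle stands released on its own place (horizontal distance between dropper and coaster below 0.03 m and z of dropper in the frame of coaster between 0.001 and 0.008 m and angle between dropper's own z axis and vertical below 0.12 rad and contact force between the fingers and dropper below 0.05 N), for 0.2 s.
2. the slide mailer stands released on its own place (horizontal distance between slide_mailer and slide_mat below 0.03 m and z of slide_mailer in the frame of slide_mat between 0.001 and 0.008 m and angle between slide_mailer's own z axis and vertical below 0.12 rad and contact force between the fingers and slide_mailer below 0.05 N), for 0.2 s.
3. the dish stands released on its own place (horizontal distance between dish and cold_plate below 0.03 m and z of dish in the frame of cold_plate between 0.002 and 0.009 m and angle between dish's own z axis and vertical below 0.12 rad and contact force between the fingers and dish below 0.05 N), for 0.2 s.
4. the carton stands released on its own place (horizontal distance between carton and carton_mat below 0.03 m and z of carton in the frame of carton_mat between 0.001 and 0.008 m and angle between carton's own z axis and vertical below 0.12 rad and contact force between the fingers and carton below 0.05 N), for 0.2 s.
At the end, for the whole second after the job is handed in: Each thing rests released and still on its own place, upright (within 0.12 rad), its centre within 12 mm of the centre of the place; mailer and carton also lie lengthways along their mats within 0.2 rad, either way round. They were set down in order from the top of the pile (horizontal distance between dropper and coaster below 0.012 m and z of dropper in the frame of coaster between 0.001 and 0.008 m and angle between each of dropper, slide_mailer, dish, carton's own z axis and vertical below 0.12 rad and linear speed of each of dropper, slide_mailer, dish, carton below 0.02 m/s and angular speed of each of dropper, slide_mailer, dish, carton below 0.2 rad/s and horizontal distance between slide_mailer and slide_mat below 0.012 m and z of slide_mailer in the frame of slide_mat between 0.001 and 0.008 m and angle between the y axis of slide_mailer and the y axis of slide_mat, either way round below 0.2 rad and horizontal distance between dish and cold_plate below 0.012 m and z of dish in the frame of cold_plate between 0.002 and 0.009 m and horizontal distance between carton and carton_mat below 0.012 m and z of carton in the frame of carton_mat between 0.001 and 0.008 m and angle between the y axis of carton and the y axis of carton_mat, either way round below 0.2 rad); the robot touches nothing.
It fails at once if a thing of the pile is tipped over (angle between any of dropper, slide_mailer, dish, carton's own z axis and vertical above 0.6 rad).
It fails at once if a thing of the pile is dropped (falls freely for more than about 3 cm) ((linear speed of dropper above 0.75 m/s and contact force between the fingers and dropper below 0.01 N) or (linear speed of slide_mailer above 0.75 m/s and contact force between the fingers and slide_mailer below 0.01 N) or (linear speed of dish above 0.75 m/s and contact force between the fingers and dish below 0.01 N) or (linear speed of carton above 0.75 m/s and contact force between the fingers and carton below 0.01 N)).
It fails at once if the timer is pushed more than 3 cm away (distance of lab_timer from where it was at the start of the episode above 0.03 m).
It fails at once if the yellow tape roll is pushed more than 3 cm away (distance of yellow_tape from where it was at the start of the episode above 0.03 m).
It also fails if it takes over 131 s, if anything falls off the work surface, if the arm or the gripper's body presses on something with over 40 N, if the wrist force passes 120 N, or if a joint passes its speed limit or range.

ROBOT

A 6-joint arm with a two-finger parallel gripper is mounted at the origin on the work surface; the furniture and walls round the work are solid. World frame = base frame: x ahead of the robot, y to its left, z up, the work surface at z = 0. Lengths are in m, angles in rad, forces in N, time in s.
With the tool pointing down it reaches from about 0.325 to 0.9 m from the base axis. Payload 3.5 kg.
Tool frame: the origin (TCP) lies between the finger pads; the fingertips stand 11 mm ahead of it and the grasp point (between the pads) lies 8 mm behind it (tip_reach is the distance from the TCP to the fingertips, in m); z points along the fingers, y is the direction in which the jaws open and shut (so a half turn about z gives the same grasp; the last joint's range is limited). The gripper opens to 85 mm and grips with 20 to 120 N. Pads are 22 mm wide; open, the fingers measure 114 mm over their backs; the gripper's body (76 mm by 85 mm) begins 54 mm behind the grasp point. The pads swing forward as they close: fully open they stand 13 mm farther back than shut.
Start: joints at [1.144, 0.276, -0.026, 1.268, 0, 1.467], TCP at [0.199, 0.593, 0.242] pointing down, gripper open.
Joint ranges: [-3.12, 3.12], [-0.85, 1.88], [-1.08, 1.24], [-1.95, 2.15], [-1.57, 1.53], [-3.14, 3.14]. Speed limits (rad/s): [2.57, 2.57, 3.14, 3.14, 3.14, 3.14].

INTERFACE

Orientations are given as a 3x3 rotation matrix whose columns are the frame's x, y, z axes.
In Python, from cell import get_state, snapshot, hand_in, tip_reach gives the robot as it stands.
- The arm moves only by the tool arm_command, never from a script. Its argument "steps" is a list of rows, each a list of 7 numbers: the turn, a rotation vector about the world's x, y, z in units of 5 degrees (1.0 is 5 degrees), then the shift along the world's x, y, z in units of 30 mm (1.0 is 30 mm), then the finger opening in mm, from 0 to 85.4. In form: [[wx, wy, wz, tx, ty, tz, jaw], ...]. A call has 1 to 20 rows; each row is the pose to reach, as a shift and turn from the pose measured when the call began; what a row does not reach only later rows make up. A row lasts 1/10 s, in which the tool goes at most 50 mm and 8.59 degrees, less where a joint would pass 70% of its speed; a pose out of reach is approached as far as the arm can. A call with a gripper value outside its range is refused whole. The fingers move at their own pace and stop on an object; "squeeze" is the grip in N (left out, the last holds). Time passes only in rows, so rows that repeat a pose let the fingers close. It gives the time, the measured TCP pose, the force and the opening at its end, in the units of the state.
- get_state(): the state, without advancing time (a new reading comes with each control period).
- snapshot(name): name is "side" or "top" or "wrist"; returns a dict with "color" (400x640x3 uint8, red, green, blue), "mtx" (3x3 intrinsics, pixels), "rvec" (rotation vector, rad) and "tvec" (3), from world to camera coordinates, as OpenCV has them. Camera axes: x right, y down, z forward; pixel columns grow to the right and rows downward; lengths in m; the calibration is good to about 2 mm. The wrist camera is an equidistant fisheye: a pixel r from the principal point sees the ray r / f radians off the axis. A picture is of the moment at which its call begins. There is no depth.
- hand_in(): hands the job in, once; it reports no verdict.
The state is a dict: "time": time; "q": joint angles; "qvel": joint speeds; "joint_torque": joint torques, N m; "tool_pos": TCP position; "tcp_rot": TCP orientation; "wrist_force": force on the tool from outside, world axes, zero at the start; "moment": the same for the moment, N m; "finger_gap": opening from 0.0 (shut) to 1.0 (fully open).
Only numpy, scipy, OpenCV 4.12 (cv2) and the standard library are available. Lean on these libraries where they do the work, as an engineer would, in place of code of your own. Each camera call takes 0.05 s, during which the arm holds its last target.

## Working session

There is one attempt and no reset: what is moved stays moved. The work goes in short steps, Python scripts to look and compute and a tool call to move; the robot and the scene stay as the last step left them, time stands still between calls to the robot, and variables do not carry over. Pictures are saved under pics/ and viewed, and the job is handed in when it is done.

Besides the shell and the picture viewer there is one more tool, called after "Request:" as name(argument=value, ...) on one line, values as JSON. arm_command: Moves the arm, as the interface text tells. Its arguments: {"type":"object","properties":{"steps":{"type":"array"},"squeeze":{"type":"number"}},"required":["steps"]}

```bash
mkdir -p pics; ls; python3 - <<'E'
from cell import *
import cv2
s=get_state(); print({k:s[k] for k in ('time','tool_pos','tcp_rot','finger_gap')},tip_reach)
for n in ('side','top','wrist'):
    d=snapshot(n); cv2.imwrite(f'pics/{n}0.png',d['color'][...,::-1]); print(n,d['mtx'],d['rvec'],d['tvec'])
E
```

```text
pics
{'time': 0.0, 'tool_pos': array([0.19855888, 0.59183525, 0.24115489]), 'tcp_rot': array([[-9.48021833e-01,  3.18203956e-01, -9.20278799e-04],
       [ 3.18205199e-01,  9.48019751e-01, -2.00080358e-03],
       [ 2.35778862e-04, -2.18964298e-03, -9.99997575e-01]]), 'finger_gap': 1.001076705678796} 0.011
side [[489.40773053   0.         312.33444792]
 [  0.         489.40773053 194.41344986]
 [  0.           0.           1.        ]] [ 1.85911839 -1.38907473  0.67377095] [-0.14080413  0.36203581  0.9193631 ]
top [[476.44180309   0.         319.90390159]
 [  0.         476.44180309 206.30567248]
 [  0.           0.           1.        ]] [ 2.18597075 -2.15914386  0.09505673] [0.01518208 0.52724713 1.54658105]
wrist [[309.70691629   0.         322.72642786]
 [  0.         309.70691629 200.87396105]
 [  0.           0.           1.        ]] [-2.35148412 -1.69249809 -0.24134502] [-0.62338101 -0.03639173  0.37853538]
```

View pics/top0.png

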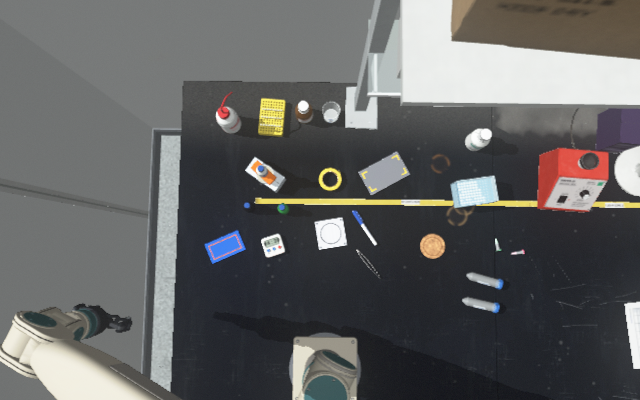

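View pics/side0.png

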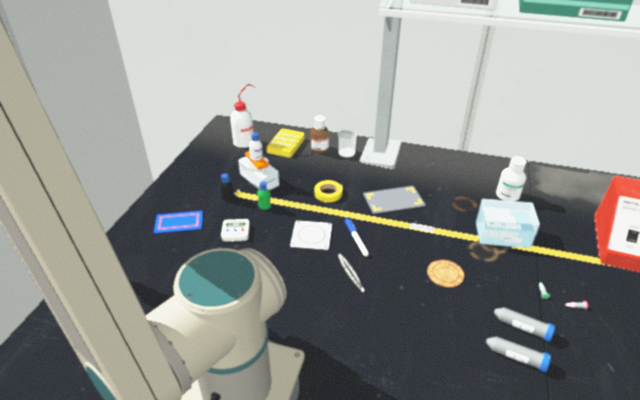

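View pics/wrist0.png

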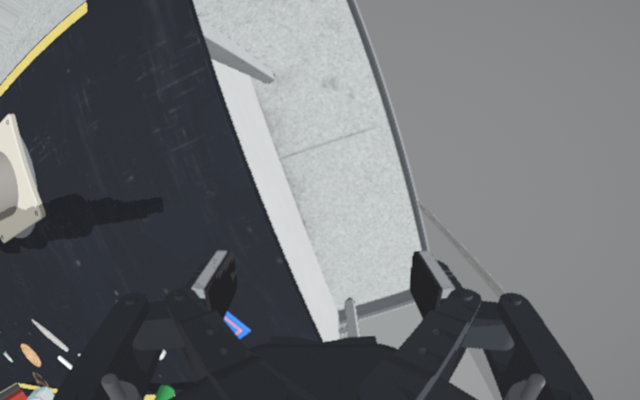

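The pile is at (265,174) in the top view, with the coaster at (432,246), blue mat at (225,247), plate at (331,233) and grey mat at (384,173). The timer is at (273,246) and the tape at (330,179). A black and a green look-alike bottle stand beside the pile.

```bash
cat > h.py <<'E'
import numpy as np, cv2
from cell import *
def rays(d,px,fish=False):
    px=np.atleast_2d(np.float64(px)); K=d['mtx']; n=(px-K[:2,2])/K[0,0]
    if fish:
        r=np.linalg.norm(n,axis=1)[:,None]+1e-12; v=np.c_[n/r*np.sin(r),np.cos(r)]
    else: v=np.c_[n,np.ones(len(n))]
    R,_=cv2.Rodrigues(d['rvec']); return -R.T@d['tvec'].ravel(), v@R
def plane(d,px,z,fish=False):
    o,v=rays(d,px,fish); return o+v*((z-o[2])/v[:,2])[:,None]
def proj(d,P,fish=False):
    P=np.atleast_2d(np.float64(P)); R,_=cv2.Rodrigues(d['rvec']); c=P@R.T+d['tvec'].ravel()
    if fish:
        r=np.linalg.norm(c[:,:2],axis=1); n=c[:,:2]/r[:,None]*np.arctan2(r,c[:,2])[:,None]
    else: n=c[:,:2]/c[:,2:]
    return n*d['mtx'][0,0]+d['mtx'][:2,2]
def blob(mask,win=None):
    m=mask.astype(np.uint8)*255
    if win: 
        k=np.zeros_like(m); x0,y0,x1,y1=win; k[y0:y1,x0:x1]=1; m*=k
    cs,_=cv2.findContours(m,cv2.RETR_EXTERNAL,cv2.CHAIN_APPROX_NONE)
    return max(cs,key=cv2.contourArea)
def rect(pts):  # world xy Nx2 -> centre,size,yaw of long axis
    r=cv2.minAreaRect((pts[:,:2]*1000).astype(np.float32)); b=cv2.boxPoints(r)
    e1,e2=b[1]-b[0],b[2]-b[1]; l=e1 if np.linalg.norm(e1)>np.linalg.norm(e2) else e2
    return np.round(r[0],1),np.round(r[1],1),np.degrees(np.arctan2(l[1],l[0]))%180
E
python3 - <<'E'
from h import *
d=snapshot('top');c=d['color'];hsv=cv2.cvtColor(c,cv2.COLOR_RGB2HSV);H,S,V=cv2.split(hsv)
cut=[cv2.resize(c[140:210,225:305],None,fx=7,fy=7,interpolation=cv2.INTER_CUBIC)]
cv2.imwrite('pics/tcrop.png',cut[0][...,::-1])
cam,_=rays(d,[0,0]);print(cam)
def show(n,m,win,z):
    k=blob(m,win)[:,0]; print(n,len(k),rect(plane(d,k,z)), k.mean(0))
show('coaster',(V>90),(410,225,455,265),.004)
show('slide',(V>70)&(S>60),(195,225,250,270),.004)
show('plate',(V>100),(308,212,352,255),.005)
show('cmat',(V>60),(352,148,416,195),.004)
show('timer',(V>100),(255,232,290,260),.019)
show('tape',(V>100)&(S>100),(312,160,348,195),.019)
show('carton',(V>100),(240,150,292,196),.05)
d=snapshot('side');c=d['color']
cv2.imwrite('pics/scrop.png',cv2.resize(c[110:220,205:305],None,fx=5,fy=5,interpolation=cv2.INTER_CUBIC)[...,::-1])
E
```

```text
[0.38348669 0.01439109 1.58835255]
coaster 71 (array([ 403.1, -352.7]), array([82.7, 82.7]), np.float32(179.61717)) [432.21126761 245.73239437]
slide 106 (array([392.3, 336.6]), array([ 74.4, 124. ]), np.float32(114.50029)) [224.45283019 246.11320755]
plate 110 (array([440.8, -13.9]), array([96.5, 97.3]), np.float32(100.140976)) [330.40909091 232.90909091]
cmat 126 (array([ 645.7, -190.7]), array([ 94.3, 154.3]), np.float32(119.34137)) [383.83333333 172.4047619 ]
timer 71 (array([397.9, 176.1]), array([67.5, 68.3]), np.float32(109.10873)) [272.38028169 245.16901408]
tape 66 (array([620.8,  -9. ]), array([77.2, 76.5]), np.float32(0.6810559)) [329.92424242 178.62121212]
carton 90 (array([628.4, 202.1]), array([128. ,  61.7]), np.float32(56.987152)) [264.96666667 174.25555556]
```

View pics/tcrop.png

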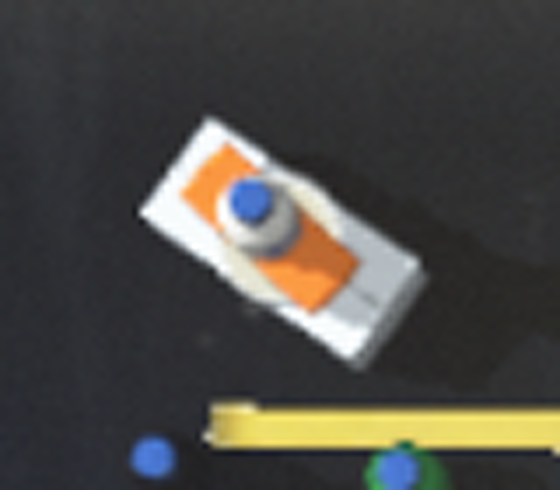

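View pics/scrop.png

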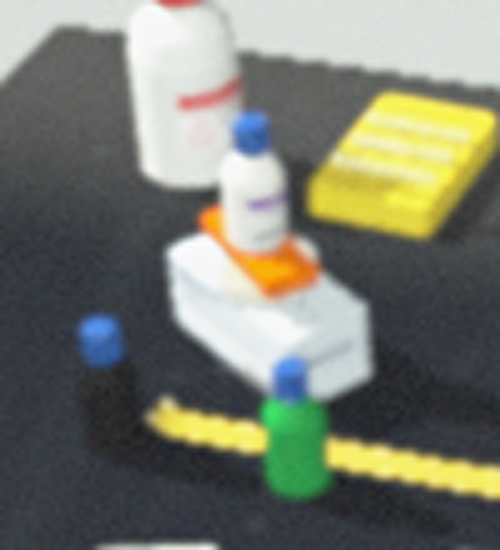

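```bash
python3 - <<'E'
from h import *
from scipy.optimize import least_squares
d=snapshot('top');c=d['color'];H,S,V=cv2.split(cv2.cvtColor(c,cv2.COLOR_RGB2HSV))
s=snapshot('side');cs=s['color'];h2,s2,v2=cv2.split(cv2.cvtColor(cs,cv2.COLOR_RGB2HSV))
blue=(H>95)&(H<125)&(S>110)&(V>80); b2=(h2>95)&(h2<125)&(s2>110)&(v2>60)
for n,w,wz,z in (('drop',(250,158,275,182),(240,125,268,152),.154),('black',(238,195,256,212),(215,165,235,185),.078),('green',(275,198,292,216),(255,175,272,195),.078)):
    k=blob(blue,w)[:,0];a=k.mean(0); k2=blob(b2,wz)[:,0];b=k2.mean(0)
    o1,r1=rays(d,a);o2,r2=rays(s,b)
    A=np.c_[r1[0],-r2[0]];t=np.linalg.lstsq(A,o2-o1,rcond=None)[0]
    p,q=o1+t[0]*r1[0],o2+t[1]*r2[0]
    print(n,a,b,plane(d,a,z)[0],'tri',(p+q)/2,np.linalg.norm(p-q))
org=(H>4)&(H<18)&(S>150)&(V>100)
k=blob(org,(245,150,285,190))[:,0];print(rect(plane(d,k,.076)))
E
```

```text
drop [260.28571429 168.        ] [255.   136.05] [0.63009507 0.20420004 0.154     ] tri [0.63088173 0.20548828 0.14820034] 0.0011215608989046104
black [246.64705882 204.70588235] [224.82758621 177.75862069] [0.52435475 0.25489422 0.078     ] tri [0.52477102 0.2571677  0.06927689] 0.0019284059098830224
green [281.5        206.92857143] [262.61904762 185.66666667] [0.51859931 0.14368266 0.078     ] tri [0.5190578  0.14505959 0.06983039] 0.0014590147078685028
(array([613.8, 186.7]), array([32.1, 29.7]), np.float32(46.219276))
```

Request:
arm_command(steps=[[0, 0, 1.7, 1.6, -0.9, 1, 85], [0, 0, 3.4, 3.2, -1.8, 2, 85], [0, 0, 5, 4.8, -2.7, 3, 85], [0, 0, 6.7, 6.4, -3.6, 3.5, 85], [0, 0, 8.4, 8, -4.5, 3.5, 85], [0, 0, 10.1, 9.6, -5.4, 3.5, 85], [0, 0, 11.8, 11, -8, 3.5, 85], [0, 0, 13.5, 12, -10, 3.5, 85], [0, 0, 15.1, 13.3, -12.2, 3.5, 85], [0, 0, 15.1, 13.3, -12.2, 3.5, 85], [0, 0, 15.1, 13.3, -12.2, 3.5, 85], [0, 0, 15.1, 13.3, -12.2, 3.5, 85]])

```text
time: 1.55
tool_pos: [0.5991, 0.2238, 0.347]
tcp_rot: [[-0.547, -0.837, 0.001], [-0.837, 0.547, -0.001], [0.0, -0.001, -1.0]]
wrist_force: [0.2, -1.0, -0.2]
finger_gap: 0.994
```

```bash
python3 - <<'E'
from h import *
d=snapshot('wrist');cv2.imwrite('pics/w1.png',d['color'][...,::-1]);print(rays(d,[[0,0]],True)[0])
np.save('pics/w1.npy',d,allow_pickle=True)
E
```

```text
[0.5591494  0.16341101 0.4774516 ]
```

View pics/w1.png

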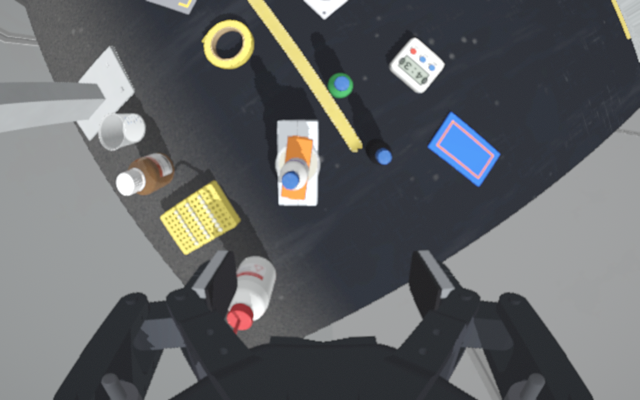

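The wrist view shows the pile square to the jaws. The cap is at (291,180), the orange mailer around (298,168) and the carton around (298,163).

```bash
python3 - <<'E'
from h import *
d=np.load('pics/w1.npy',allow_pickle=True).item();c=d['color'];H,S,V=cv2.split(cv2.cvtColor(c,cv2.COLOR_RGB2HSV))
cv2.imwrite('pics/w1c.png',cv2.resize(c[110:215,265:335],None,fx=5,fy=5,interpolation=cv2.INTER_CUBIC)[...,::-1])
k=blob((H>95)&(H<125)&(S>110)&(V>80),(275,165,310,195))[:,0];print(k.mean(0),plane(d,k.mean(0),.154,True))
m=(V>130);k=blob(m,(268,112,330,212))[:,0];print('carton',rect(plane(d,k,.05,True)))
m=(H>4)&(H<18)&(S>130)&(V>100)
m=m.astype(np.uint8)*255; m[:110]=0;m[215:]=0;m[:,:265]=0;m[:,335:]=0
ys,xs=np.nonzero(m);P=plane(d,np.c_[xs,ys],.076,True);print('mailer',rect(P))
E
```

```text
[290.06818182 179.59090909] [[0.62789404 0.20398065 0.154     ]]
carton (array([628.9, 203.1]), array([122.1,  62.1]), np.float32(56.7384))
mailer (array([628.6, 205.2]), array([83.6, 31.3]), np.float32(48.94295))
```

View pics/w1c.png

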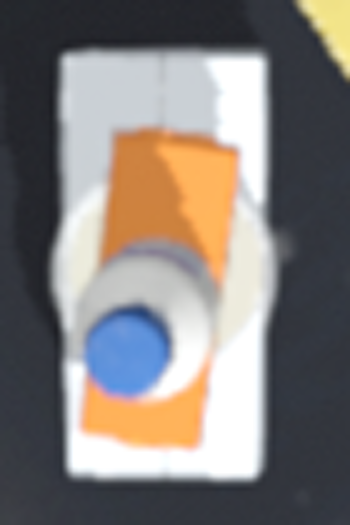

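Request:
arm_command(steps=[[0, 0, 0, 0.5, -0.33, 0, 85], [0, 0, 0, 1, -0.65, -1, 85], [0, 0, 0, 1, -0.65, -2.3, 80], [0, 0, 0, 1, -0.65, -3.6, 75], [0, 0, 0, 1, -0.65, -4.6, 70], [0, 0, 0, 1, -0.65, -5.4, 65], [0, 0, 0, 1, -0.65, -6.2, 60], [0, 0, 0, 1, -0.65, -6.9, 55], [0, 0, 0, 1, -0.65, -7.5, 55], [0, 0, 0, 1, -0.65, -8, 55], [0, 0, 0, 1, -0.65, -8.2, 55], [0, 0, 0, 1, -0.65, -8.2, 55], [0, 0, 0, 1, -0.65, -8.2, 55]], squeeze=25)

```text
time: 2.9
tool_pos: [0.6328, 0.2001, 0.1015]
tcp_rot: [[-0.55, -0.835, 0.005], [-0.835, 0.55, -0.004], [0.001, -0.006, -1.0]]
wrist_force: [0.4, 0.1, 0.6]
finger_gap: 0.644
```

```bash
python3 - <<'E'
from h import *
for n in ('wrist','side'):
    d=snapshot(n);c=d['color']; cv2.imwrite(f'pics/{n}2.png',c[...,::-1])
cv2.imwrite('pics/s2c.png',cv2.resize(c[80:220,205:305],None,fx=5,fy=4,interpolation=cv2.INTER_CUBIC)[...,::-1])
E
```

```text
(no output)
```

View pics/s2c.png

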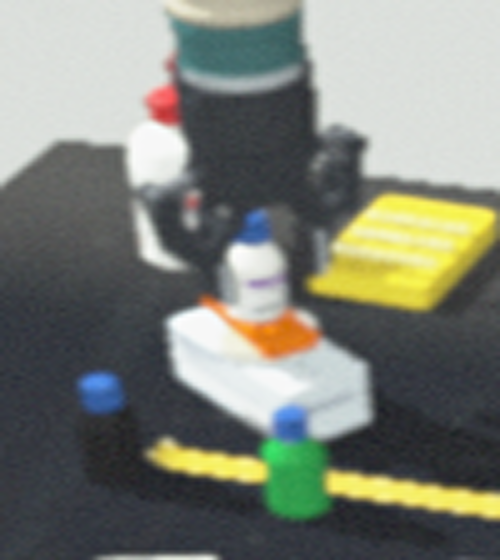

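View pics/wrist2.png

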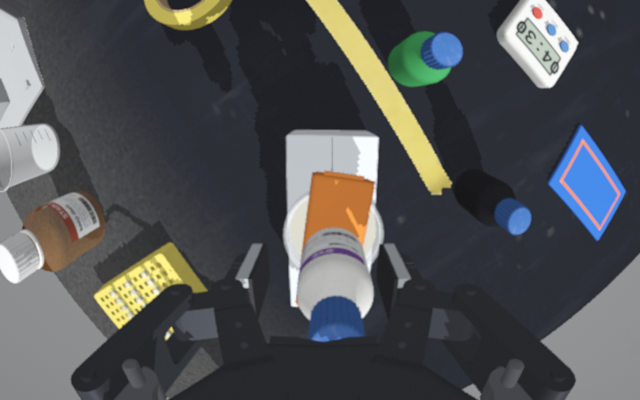

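The bottle is off-centre to the right between the pads, by about 6 mm in the jaw direction, which matches the measured TCP error. I'll correct that and then close.

Request:
arm_command(steps=[[0, 0, 0, -0.07, 0.07, 0, 55], [0, 0, 0, -0.15, 0.15, 0, 55], [0, 0, 0, -0.15, 0.15, 0, 55], [0, 0, 0, -0.15, 0.15, 0, 55], [0, 0, 0, -0.15, 0.15, 0, 55]])

```text
time: 3.5
tool_pos: [0.6287, 0.2047, 0.1021]
tcp_rot: [[-0.55, -0.835, 0.006], [-0.835, 0.55, -0.004], [0.0, -0.007, -1.0]]
wrist_force: [0.1, 0.6, 0.2]
finger_gap: 0.643
```

```bash
python3 - <<'E'
from h import *
d=snapshot('wrist');c=d['color']; cv2.imwrite(f'pics/w3.png',c[200:400,200:450,::-1]);s=get_state();print(s['tool_pos'],s['q'])
E
```

```text
[0.6286464  0.20464289 0.10203495] [ 0.2191936   0.43360274 -0.11374617  1.01882426 -0.00516803 -0.76865921]
```

View pics/w3.png

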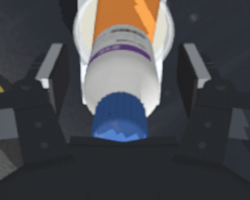

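The bottle is now centred between the pads, so I'll close and lift.

Request:
arm_command(steps=[[0, 0, 0, 0, 0, 0, 45], [0, 0, 0, 0, 0, 0, 40], [0, 0, 0, 0, 0, 0, 35], [0, 0, 0, 0, 0, 0, 30], [0, 0, 0, 0, 0, 0, 28], [0, 0, 0, 0, 0, 0, 28], [0, 0, 0, 0, 0, 0, 28], [0, 0, 0, 0, 0, 0.1, 28], [0, 0, 0, 0, 0, 0.3, 28], [0, 0, 0, 0, 0, 0.6, 28], [0, 0, 0, 0, 0, 1, 28], [0, 0, 0, 0, 0, 1.6, 28], [0, 0, 0, 0, 0, 2.2, 28], [0, 0, 0, 0, 0, 2.8, 28], [0, 0, 0, 0, 0, 3.3, 28], [0, 0, 0, 0, 0, 3.5, 28]], squeeze=30)

```text
time: 5.15
tool_pos: [0.63, 0.205, 0.2101]
tcp_rot: [[-0.55, -0.835, 0.01], [-0.835, 0.55, -0.003], [-0.003, -0.01, -1.0]]
wrist_force: [0.1, 0.3, -0.9]
finger_gap: 0.382
```

```bash
python3 - <<'E'
from h import *
d=snapshot('wrist');c=d['color']; np.save('pics/w4.npy',d,allow_pickle=True);cv2.imwrite(f'pics/w4.png',c[...,::-1])
d=snapshot('side');c=d['color']; cv2.imwrite('pics/s4.png',c[...,::-1])
E
```

```text
(no output)
```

View pics/w4.png

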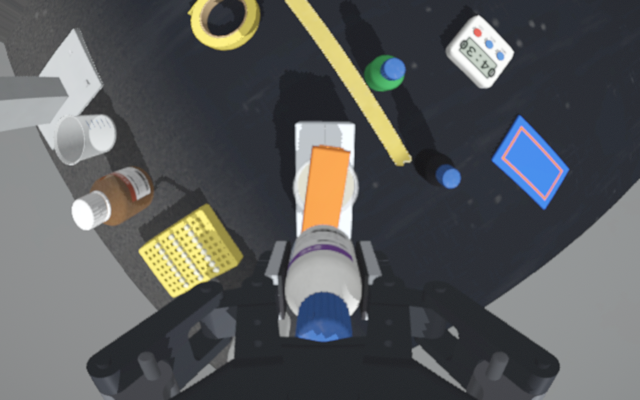

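View pics/s4.png

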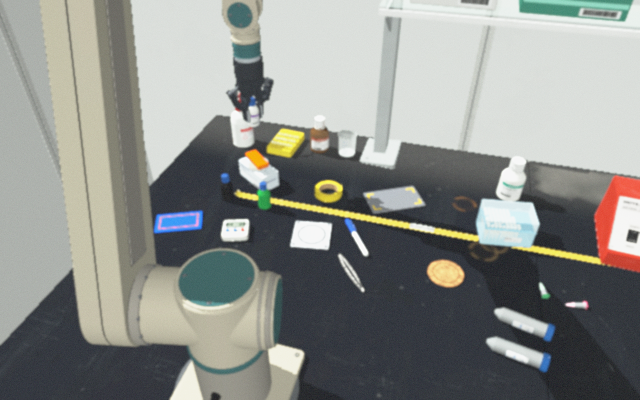

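The bottle is held and the mailer stayed put. Next I'll carry it to the coaster.

Request:
arm_command(steps=[[0, 0, 0, -0.2, -0.5, 0, 28], [0, 0, 0, -0.6, -1.5, 0, 28], [0, 0, 0, -1.1, -2.6, 0, 28], [0, 0, 0, -1.6, -3.8, 0, 28], [0, 0, 0, -2.1, -5.1, 0, 28], [0, 0, 0, -2.6, -6.4, 0, 28], [0, 0, 0, -3.1, -7.7, 0, 28], [0, 0, 0, -3.6, -9, 0, 28], [0, 0, 0, -4.1, -10.3, 0, 28], [0, 0, 0, -4.6, -11.6, 0, 28], [0, 0, 0, -5.1, -12.9, 0, 28], [0, 0, 0, -5.6, -14.2, 0, 28], [0, 0, 0, -6.1, -15.4, 0, 28], [0, 0, 0, -6.6, -16.6, 0, 28], [0, 0, 0, -7, -17.6, -0.2, 28], [0, 0, 0, -7.4, -18.3, -0.5, 28], [0, 0, 0, -7.57, -18.6, -0.8, 28], [0, 0, 0, -7.57, -18.6, -1, 28], [0, 0, 0, -7.57, -18.6, -1, 28], [0, 0, 0, -7.57, -18.6, -1, 28]])

```text
time: 7.25
tool_pos: [0.4026, -0.3518, 0.1784]
tcp_rot: [[-0.549, -0.836, 0.008], [-0.836, 0.549, -0.002], [-0.002, -0.008, -1.0]]
wrist_force: [-0.2, -0.4, 0.8]
finger_gap: 0.387
```

```bash
cat > look.py <<'E'
import sys
from h import *
t=sys.argv[1]
for n in sys.argv[2:]:
    d=snapshot(n); np.save(f'pics/{n}{t}.npy',d,allow_pickle=True); cv2.imwrite(f'pics/{n}{t}.png',d['color'][...,::-1])
E
python3 look.py 5 wrist top
```

```text
(no output)
```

View pics/wrist5.png

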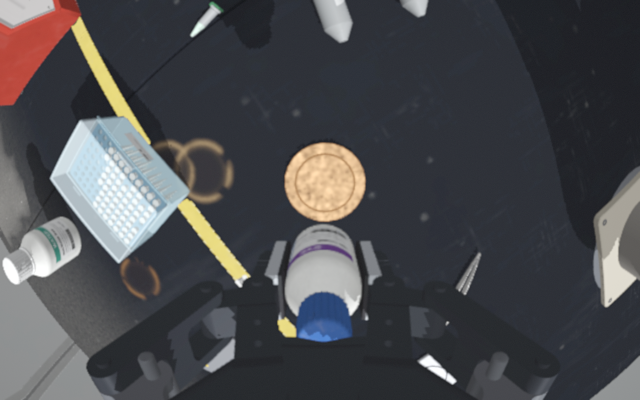

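```bash
python3 - <<'E'
from h import *
d=np.load('pics/wrist5.npy',allow_pickle=True).item();c=d['color'];H,S,V=cv2.split(cv2.cvtColor(c,cv2.COLOR_RGB2HSV))
k=blob((H<25)&(S>60)&(V>100),(275,130,375,225))[:,0];print(rect(plane(d,k,.004,True)))
E
```

```text
(array([ 401.2, -352.5]), array([82.3, 82.6]), np.float32(146.85452))
```

Request:
arm_command(steps=[[0, 0, 0, 0, 0, -0.6, 28], [0, 0, 0, 0, 0, -1.4, 28], [0, 0, 0, 0, 0, -2.2, 28], [0, 0, 0, 0, 0, -3, 28], [0, 0, 0, 0, 0, -3.7, 28], [0, 0, 0, 0, 0, -4.2, 28], [0, 0, 0, 0, 0, -4.5, 28], [0, 0, 0, 0, 0, -4.7, 28], [0, 0, 0, 0, 0, -4.8, 28], [0, 0, 0, 0, 0, -4.85, 28], [0, 0, 0, 0, 0, -4.85, 28]])

```text
time: 8.45
tool_pos: [0.4035, -0.3527, 0.0341]
tcp_rot: [[-0.549, -0.836, 0.01], [-0.836, 0.549, -0.004], [-0.002, -0.01, -1.0]]
wrist_force: [-0.1, -0.5, 0.9]
finger_gap: 0.382
```

Request:
arm_command(steps=[[0, 0, 0, 0, 0, -0.03, 28], [0, 0, 0, 0, 0, -0.06, 28], [0, 0, 0, 0, 0, -0.08, 28], [0, 0, 0, 0, 0, -0.08, 28]])

```text
time: 8.85
tool_pos: [0.4034, -0.3527, 0.0317]
tcp_rot: [[-0.549, -0.836, 0.01], [-0.836, 0.549, -0.004], [-0.002, -0.01, -1.0]]
wrist_force: [0.5, -0.2, 0.4]
finger_gap: 0.38
```

Request:
arm_command(steps=[[0, 0, 0, 0, 0, -0.02, 28], [0, 0, 0, 0, 0, -0.04, 28], [0, 0, 0, 0, 0, -0.05, 28], [0, 0, 0, 0, 0, -0.05, 28]])

```text
time: 9.25
tool_pos: [0.4035, -0.3527, 0.0306]
tcp_rot: [[-0.549, -0.836, 0.01], [-0.836, 0.549, -0.004], [-0.002, -0.01, -1.0]]
wrist_force: [-0.3, 1.2, 4.0]
finger_gap: 0.378
```

```bash
python3 look.py 6 side wrist; python3 - <<'E'
import cv2
c=cv2.imread('pics/side6.png');cv2.imwrite('pics/s6c.png',cv2.resize(c[200:300,390:510],None,fx=5,fy=5,interpolation=2))
E
```

```text
(no output)
```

View pics/s6c.png

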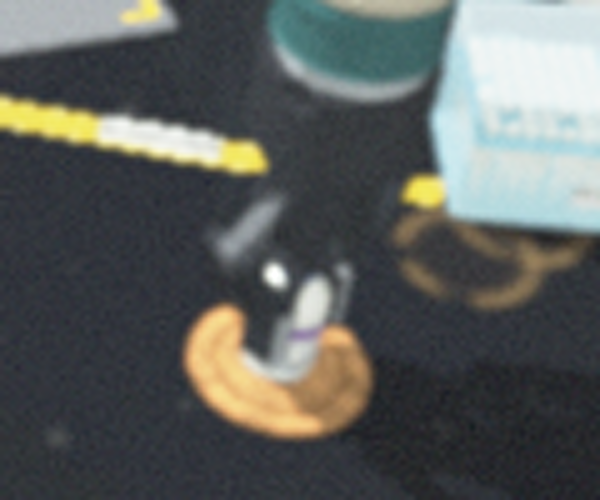

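The force of 4 N shows contact, so the bottle is standing on the coaster. I'll release and go straight up.

Request:
arm_command(steps=[[0, 0, 0, 0, 0, 0, 38], [0, 0, 0, 0, 0, 0, 44], [0, 0, 0, 0, 0, 0, 50], [0, 0, 0, 0, 0, 0, 55], [0, 0, 0, 0, 0, 0, 60], [0, 0, 0, 0, 0, 0, 60], [0, 0, 0, 0, 0, 0.2, 60], [0, 0, 0, 0, 0, 0.7, 60], [0, 0, 0, 0, 0, 1.4, 60], [0, 0, 0, 0, 0, 2.3, 60], [0, 0, 0, 0, 0, 3.5, 60], [0, 0, 0, 0, 0, 4.8, 70], [0, 0, 0, 0, 0, 6, 85], [0, 0, 0, 0, 0, 6, 85], [0, 0, 0, 0, 0, 6, 85]])

```text
time: 10.85
tool_pos: [0.404, -0.3534, 0.2121]
tcp_rot: [[-0.549, -0.836, 0.012], [-0.836, 0.549, -0.007], [-0.001, -0.014, -1.0]]
wrist_force: [-0.3, 0.3, 0.0]
finger_gap: 0.996
```

```bash
python3 look.py 7 wrist top; python3 - <<'E'
from h import *
d=np.load('pics/wrist7.npy',allow_pickle=True).item();c=d['color'];H,S,V=cv2.split(cv2.cvtColor(c,cv2.COLOR_RGB2HSV))
k=blob((H>95)&(H<125)&(S>110)&(V>80),(200,100,420,330))[:,0];print(k.mean(0),plane(d,k.mean(0),.082,True))
E
```

```text
[324.56896552 194.93103448] [[ 0.40340832 -0.35405058  0.082     ]]
```

View pics/wrist7.png

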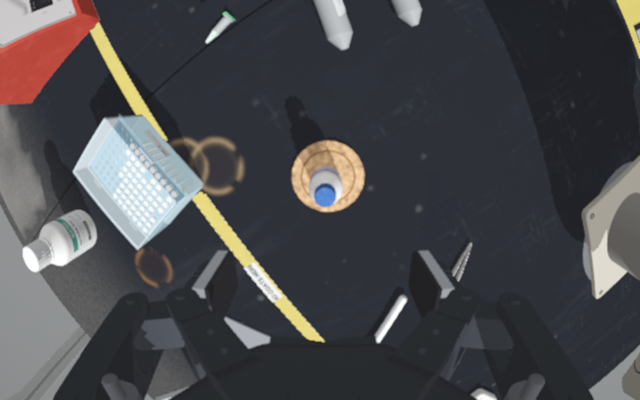

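The bottle stands on the coaster, cap at (325,195), which puts it within about 2 mm of the centre. I'll go back to the pile for the mailer.

Request:
arm_command(steps=[[0, 0, 0, 0.2, 0.6, 0.2, 85], [0, 0, -0.1, 0.7, 1.8, 0.5, 85], [0, 0, -0.2, 1.2, 3.1, 0.8, 85], [0, 0, -0.3, 1.8, 4.5, 1.1, 85], [0, 0, -0.5, 2.4, 5.9, 1.4, 85], [0, 0, -0.6, 2.9, 7.3, 1.7, 85], [0.1, 0.1, -0.7, 3.5, 8.7, 2, 85], [0.1, 0.1, -0.8, 4.1, 10.1, 2.3, 85], [0.1, 0.1, -0.9, 4.6, 11.5, 2.6, 85], [0.1, 0.1, -1, 5.2, 12.9, 2.9, 85], [0.1, 0.1, -1.1, 5.8, 14.3, 2.9, 85], [0.1, 0.1, -1.2, 6.3, 15.7, 2.9, 85], [0.1, 0.1, -1.3, 6.9, 17, 2.9, 85], [0.1, 0.1, -1.4, 7.3, 18, 2.9, 85], [0.1, 0.1, -1.5, 7.5, 18.6, 2.9, 85], [0.1, 0.1, -1.5, 7.5, 18.6, 2.9, 85], [0.1, 0.1, -1.5, 7.5, 18.6, 2.9, 85], [0.1, 0.1, -1.5, 7.5, 18.6, 2.9, 85]])

```text
time: 12.75
tool_pos: [0.627, 0.2049, 0.2954]
tcp_rot: [[-0.654, -0.756, -0.003], [-0.756, 0.654, 0.004], [-0.002, 0.005, -1.0]]
wrist_force: [-0.6, -0.2, 0.7]
finger_gap: 0.997
```

```bash
python3 look.py 8 wrist; python3 - <<'E'
from h import *
d=np.load('pics/wrist8.npy',allow_pickle=True).item();c=d['color'];H,S,V=cv2.split(cv2.cvtColor(c,cv2.COLOR_RGB2HSV))
print(get_state()['tool_pos'])
k=blob((H>4)&(H<18)&(S>130)&(V>100),(250,90,400,260))[:,0];print('mailer',k.mean(0),rect(plane(d,k,.076,True)))
k=blob((V>120),(270,90,390,260))[:,0];print('carton',rect(plane(d,k,.05,True)))
E
```

```text
[0.62720159 0.20482427 0.29589967]
mailer [320.08108108 175.17837838] (array([628.7, 204.8]), array([83. , 31.2]), np.float32(48.495304))
carton (array([627.9, 203.9]), array([122.7,  62.9]), np.float32(55.923744))
```

View pics/wrist8.png

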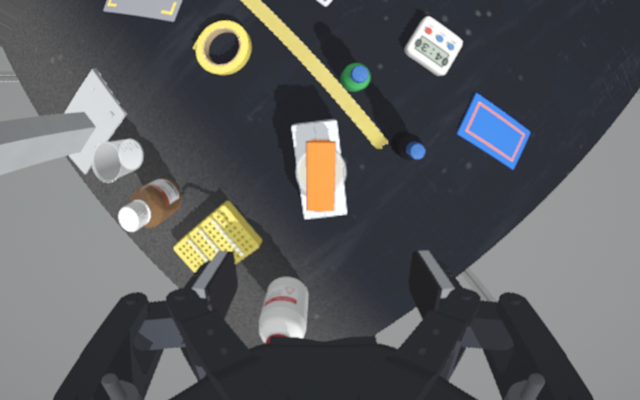

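```bash
python3 - <<'E'
from h import *
for f,pos,R,half in (('pics/wrist8.npy',[0.6272,0.2049,0.2957],[[-0.654,-0.756,-0.003],[-0.756,0.654,0.004],[-0.002,0.005,-1.0]],42.7),
 ('pics/w4.npy',[0.63,0.205,0.2101],[[-0.55,-0.835,0.01],[-0.835,0.55,-0.003],[-0.003,-0.01,-1.0]],17)):
    d=np.load(f,allow_pickle=True).item()
    for tr in (-10,-5,0,5,10,15,20):
        P=[np.array(pos)+np.array(R)@(np.array([x,s*half,tr])/1000) for s in(1,-1) for x in (11,-11)]
        print(f,tr,proj(d,P,True).round(0).tolist())
    c=d['color'];cv2.imwrite(f[:-4]+'_tip.png',cv2.resize(c[225:325,190:450],None,fx=3,fy=3,interpolation=2)[...,::-1])
E
```

```text
pics/wrist8.npy -10 [[417.0, 257.0], [411.0, 298.0], [227.0, 257.0], [233.0, 297.0]]
pics/wrist8.npy -5 [[414.0, 252.0], [409.0, 292.0], [230.0, 252.0], [235.0, 292.0]]
pics/wrist8.npy 0 [[412.0, 248.0], [407.0, 287.0], [232.0, 247.0], [237.0, 286.0]]
pics/wrist8.npy 5 [[409.0, 243.0], [404.0, 282.0], [235.0, 243.0], [240.0, 281.0]]
pics/wrist8.npy 10 [[406.0, 239.0], [402.0, 277.0], [238.0, 239.0], [242.0, 277.0]]
pics/wrist8.npy 15 [[404.0, 235.0], [400.0, 272.0], [240.0, 235.0], [244.0, 272.0]]
pics/wrist8.npy 20 [[402.0, 232.0], [398.0, 268.0], [242.0, 232.0], [246.0, 268.0]]
pics/w4.npy -10 [[361.0, 258.0], [358.0, 299.0], [283.0, 258.0], [286.0, 299.0]]
pics/w4.npy -5 [[360.0, 253.0], [357.0, 294.0], [284.0, 253.0], [287.0, 294.0]]
pics/w4.npy 0 [[359.0, 248.0], [356.0, 288.0], [286.0, 248.0], [288.0, 288.0]]
pics/w4.npy 5 [[357.0, 244.0], [355.0, 283.0], [287.0, 244.0], [289.0, 283.0]]
pics/w4.npy 10 [[356.0, 240.0], [355.0, 278.0], [288.0, 240.0], [290.0, 278.0]]
pics/w4.npy 15 [[355.0, 236.0], [354.0, 273.0], [289.0, 236.0], [291.0, 273.0]]
pics/w4.npy 20 [[354.0, 232.0], [353.0, 269.0], [290.0, 232.0], [291.0, 269.0]]
```

View pics/w4_tip.png

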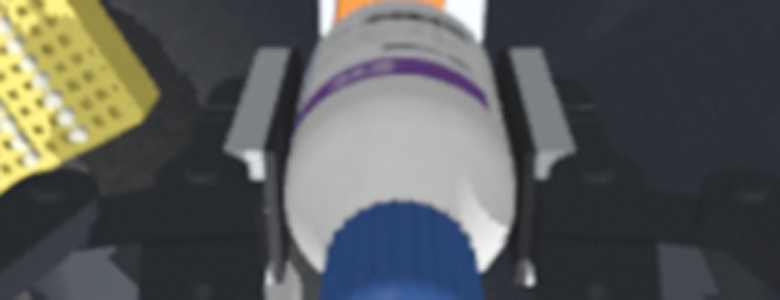

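View pics/wrist8_tip.png

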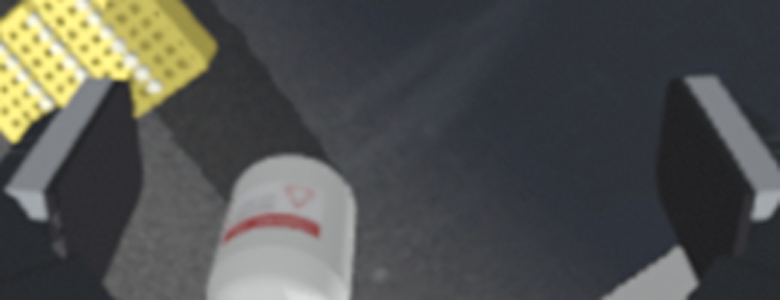

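Fitting the pad tips gives a tip reach of about -3 mm when open and about 9 mm at a 34 mm opening, which agrees with the description. I'll descend for the mailer with the jaws pre-closed.

Request:
arm_command(steps=[[0, 0, -0.1, 0.05, 0, -0.6, 80], [0, 0, -0.1, 0.05, 0, -1.6, 70], [0, 0, -0.1, 0.05, 0, -2.8, 60], [0, 0, -0.1, 0.05, 0, -4, 50], [0, 0, -0.1, 0.05, 0, -5, 46], [0, 0, -0.1, 0.05, 0, -5.7, 46], [0, 0, -0.1, 0.05, 0, -6, 46], [0, 0, -0.1, 0.05, 0, -6, 46], [0, 0, -0.1, 0.05, 0, -6, 46]])

```text
time: 13.7
tool_pos: [0.6296, 0.2045, 0.1172]
tcp_rot: [[-0.661, -0.75, 0.0], [-0.75, 0.661, 0.005], [-0.004, 0.003, -1.0]]
wrist_force: [-0.5, -0.3, 0.3]
finger_gap: 0.538
```

```bash
python3 look.py 9 wrist;  python3 - <<'E'
from h import *
d=np.load('pics/wrist9.npy',allow_pickle=True).item();c=d['color'];H,S,V=cv2.split(cv2.cvtColor(c,cv2.COLOR_RGB2HSV))
print(get_state()['tool_pos'])
k=blob((H>4)&(H<18)&(S>130)&(V>100),(250,90,400,330))[:,0];print('mailer',k.mean(0),rect(plane(d,k,.076,True)))
E
```

```text
[0.6300295  0.2047583  0.11779135]
mailer [322.96264368 228.40517241] (array([629. , 204.8]), array([85.1, 32.2]), np.float32(48.912437))
```

View pics/wrist9.png

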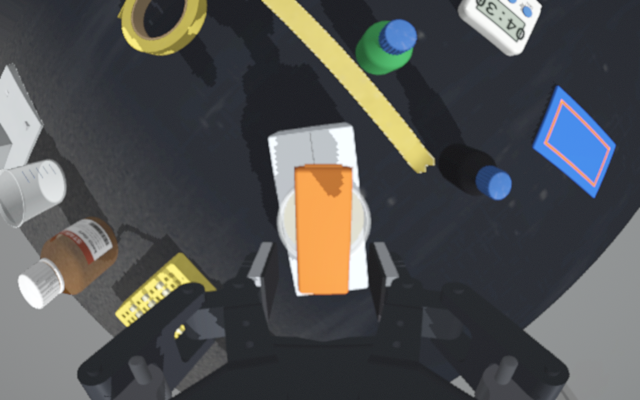

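The mailer is centred between the pads.

Request:
arm_command(steps=[[0, 0, 0, -0.03, 0, -0.4, 46], [0, 0, 0, -0.03, 0, -0.8, 46], [0, 0, 0, -0.03, 0, -1.15, 46], [0, 0, 0, -0.03, 0, -1.35, 46], [0, 0, 0, -0.03, 0, -1.45, 46], [0, 0, 0, -0.03, 0, -1.45, 46], [0, 0, 0, -0.03, 0, -1.45, 46]])

```text
time: 14.45
tool_pos: [0.6294, 0.2048, 0.0745]
tcp_rot: [[-0.661, -0.75, 0.002], [-0.75, 0.661, 0.005], [-0.005, 0.002, -1.0]]
wrist_force: [-0.4, -1.1, -0.1]
finger_gap: 0.537
```

```bash
python3 look.py 10 wrist side; python3 - <<'E'
from h import *
print(get_state()['tool_pos'])
c=cv2.imread('pics/side10.png');cv2.imwrite('pics/s10c.png',cv2.resize(c[110:210,210:310],None,fx=6,fy=6,interpolation=2))
E
```

```text
[0.62962234 0.2048932  0.07482434]
```

View pics/wrist10.png

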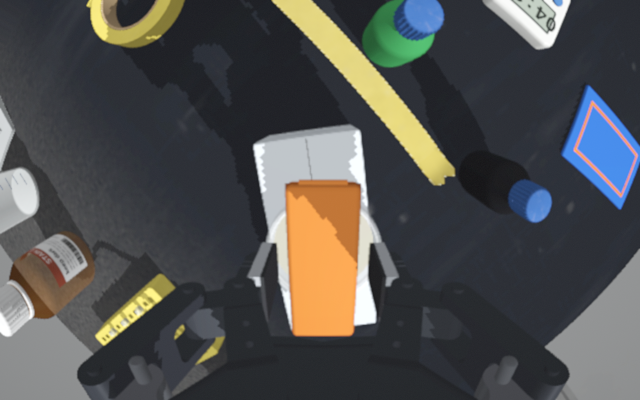

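View pics/s10c.png

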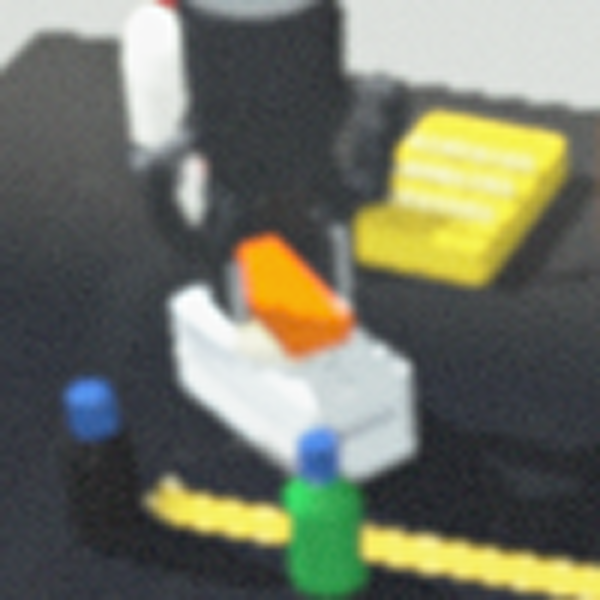

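Request:
arm_command(steps=[[0, 0, 0, 0, 0, 0, 40], [0, 0, 0, 0, 0, 0, 36], [0, 0, 0, 0, 0, 0, 32], [0, 0, 0, 0, 0, 0, 28], [0, 0, 0, 0, 0, 0, 28], [0, 0, 0, 0, 0, 0, 28], [0, 0, 0, 0, 0, 0, 28], [0, 0, 0, 0, 0, 0.1, 28], [0, 0, 0, 0, 0, 0.3, 28], [0, 0, 0, 0, 0, 0.6, 28], [0, 0, 0, 0, 0, 1, 28], [0, 0, 0, 0, 0, 1.6, 28], [0, 0, 0, 0, 0, 2.2, 28], [0, 0, 0, 0, 0, 2.8, 28], [0, 0, 0, 0, 0, 3, 28]])

```text
time: 16.05
tool_pos: [0.6314, 0.2053, 0.1683]
tcp_rot: [[-0.661, -0.75, 0.007], [-0.75, 0.661, 0.007], [-0.01, -0.001, -1.0]]
wrist_force: [0.3, 0.1, -0.7]
finger_gap: 0.389
```

```bash
python3 look.py 11 wrist side; python3 - <<'E'
from h import *
print(get_state()['tool_pos'])
c=cv2.imread('pics/side11.png');cv2.imwrite('pics/s11c.png',cv2.resize(c[90:210,210:310],None,fx=5,fy=5,interpolation=2))
E
```

```text
[0.63075483 0.2051233  0.16681038]
```

View pics/wrist11.png

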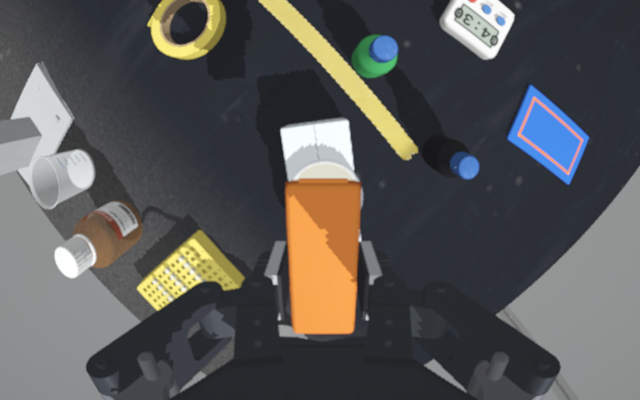

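View pics/s11c.png

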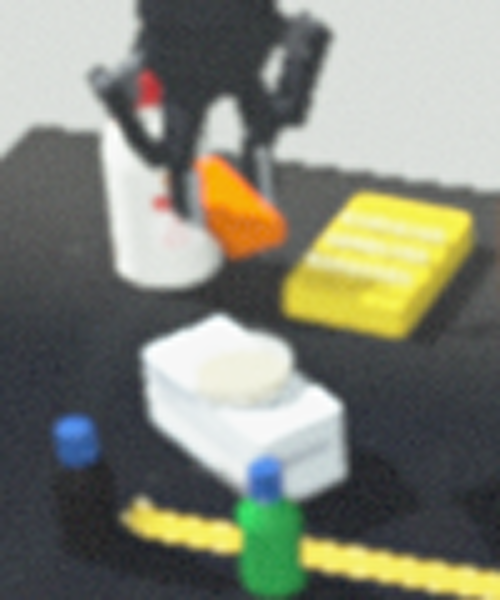

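The mailer is held and the dish is undisturbed. Now to the blue mat, turning +66°.

Request:
arm_command(steps=[[0, 0, 0.6, -0.3, 0.15, 0.2, 28], [0, 0, 1.6, -0.9, 0.5, 0.2, 28], [0, 0, 2.7, -1.6, 0.9, 0.2, 28], [0, 0, 3.8, -2.3, 1.3, 0.2, 28], [0, 0, 5, -3, 1.65, 0.2, 28], [0, 0, 6.2, -3.7, 2.05, 0.2, 28], [0, 0, 7.4, -4.5, 2.5, 0.2, 28], [0, 0, 8.6, -5.3, 2.9, 0.2, 28], [0, 0, 9.8, -6, 3.3, 0.2, 28], [0, 0, 11, -6.7, 3.7, 0.2, 28], [0, 0, 12, -7.3, 4, 0, 28], [0, 0, 12.8, -7.7, 4.3, -0.2, 28], [0, 0, 13.2, -7.96, 4.4, -0.5, 28], [0, 0, 13.2, -7.96, 4.4, -0.8, 28], [0, 0, 13.2, -7.96, 4.4, -0.8, 28], [0, 0, 13.2, -7.96, 4.4, -0.8, 28], [0, 0, 13.2, -7.96, 4.4, -0.8, 28]])

```text
time: 17.85
tool_pos: [0.3928, 0.337, 0.1431]
tcp_rot: [[0.415, -0.91, -0.003], [-0.91, -0.415, 0.008], [-0.008, -0.001, -1.0]]
wrist_force: [0.1, 0.1, 0.4]
finger_gap: 0.387
```

```bash
python3 look.py 12 wrist;  python3 - <<'E'
from h import *
d=np.load('pics/wrist12.npy',allow_pickle=True).item();c=d['color'];H,S,V=cv2.split(cv2.cvtColor(c,cv2.COLOR_RGB2HSV))
s=get_state();print(s['tool_pos'],s['q'])
m=(H>100)&(H<125)&(S>100)&(V>100)
k=blob(m,(200,60,450,400))[:,0];print('mat',k.mean(0),k.min(0),k.max(0),rect(plane(d,k,.004,True)))
E
```

```text
[0.39287735 0.33708984 0.14316811] [ 0.57972746  0.16101581 -0.39223483  1.01524312  0.00819702 -1.41938384]
mat [334.23566879 162.25690021] [284 124] [366 241] (array([393. , 330.5]), array([ 71.7, 109.4]), np.float32(114.550415))
```

View pics/wrist12.png

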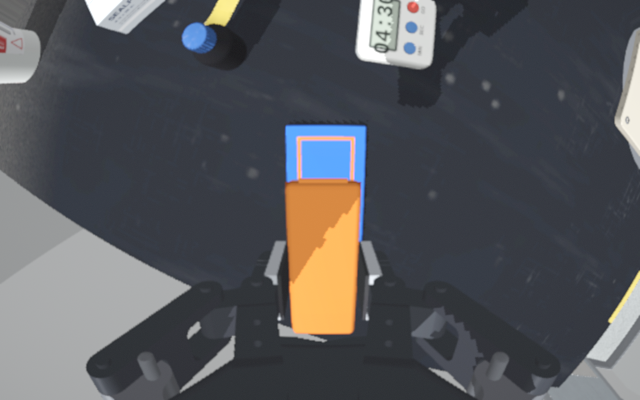

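Request:
arm_command(steps=[[0, 0, 0, -0.04, -0.03, -0.6, 28], [0, 0, 0, -0.04, -0.03, -1.4, 28], [0, 0, 0, -0.04, -0.03, -2.2, 28], [0, 0, 0, -0.04, -0.03, -2.9, 28], [0, 0, 0, -0.04, -0.03, -3.4, 28], [0, 0, 0, -0.04, -0.03, -3.8, 28], [0, 0, 0, -0.04, -0.03, -4, 28], [0, 0, 0, -0.04, -0.03, -4.1, 28], [0, 0, 0, -0.04, -0.03, -4.15, 28], [0, 0, 0, -0.04, -0.03, -4.15, 28], [0, 0, 0, -0.04, -0.03, -4.15, 28]])

```text
time: 19.0
tool_pos: [0.3922, 0.3366, 0.0193]
tcp_rot: [[0.415, -0.91, -0.001], [-0.91, -0.415, 0.009], [-0.009, -0.002, -1.0]]
wrist_force: [0.2, -0.0, -0.2]
finger_gap: 0.39
```

Request:
arm_command(steps=[[0, 0, 0, 0, 0, -0.02, 28], [0, 0, 0, 0, 0, -0.04, 28], [0, 0, 0, 0, 0, -0.06, 28], [0, 0, 0, 0, 0, -0.06, 28]])

```text
time: 19.4
tool_pos: [0.3924, 0.3368, 0.018]
tcp_rot: [[0.415, -0.91, -0.001], [-0.91, -0.415, 0.009], [-0.009, -0.003, -1.0]]
wrist_force: [-0.0, -0.8, 2.8]
finger_gap: 0.38
```

Request:
arm_command(steps=[[0, 0, 0, 0, 0, -0.02, 28], [0, 0, 0, 0, 0, -0.03, 28], [0, 0, 0, 0, 0, -0.03, 28]])

```text
time: 19.7
tool_pos: [0.3924, 0.3368, 0.0179]
tcp_rot: [[0.415, -0.91, -0.001], [-0.91, -0.415, 0.009], [-0.009, -0.003, -1.0]]
wrist_force: [-2.2, -1.0, 9.2]
finger_gap: 0.387
```

Request:
arm_command(steps=[[0, 0, 0, 0, 0, 0, 38], [0, 0, 0, 0, 0, 0, 42], [0, 0, 0, 0, 0, 0, 46], [0, 0, 0, 0, 0, 0, 50], [0, 0, 0, 0, 0, 0, 54], [0, 0, 0, 0, 0, 0, 54], [0, 0, 0, 0, 0, 0.2, 54], [0, 0, 0, 0, 0, 0.7, 56], [0, 0, 0, 0, 0, 1.4, 60], [0, 0, 0, 0, 0, 2.5, 70], [0, 0, 0, 0, 0, 3.8, 85], [0, 0, 0, 0, 0, 5.2, 85], [0, 0, 0, 0, 0, 6, 85], [0, 0, 0, 0, 0, 6, 85]])

```text
time: 21.1
tool_pos: [0.3952, 0.3386, 0.2031]
tcp_rot: [[0.416, -0.91, 0.007], [-0.91, -0.415, 0.014], [-0.01, -0.012, -1.0]]
wrist_force: [0.4, -0.1, -0.1]
finger_gap: 1.0
```

```bash
python3 look.py 13 wrist;  python3 - <<'E'
from h import *
d=np.load('pics/wrist13.npy',allow_pickle=True).item();c=d['color'];H,S,V=cv2.split(cv2.cvtColor(c,cv2.COLOR_RGB2HSV))
s=get_state();print(s['tool_pos'],s['q'])
m=(H>100)&(H<125)&(S>100)&(V>100)
k=blob(m,(200,60,450,400))[:,0];print('mat',rect(plane(d,k,.004,True)))
k=blob((H>4)&(H<18)&(S>155)&(V>100),(250,90,400,330))[:,0];print('mailer',rect(plane(d,k,.018,True)))
E
```

```text
[0.39388092 0.33773429 0.2005935 ] [ 0.57972392  0.1089648  -0.32211227  1.13018745  0.00816571 -1.4195309 ]
mat (array([390.7, 336.1]), array([ 72.4, 120.9]), np.float32(114.52226))
mailer (array([391.1, 336.6]), array([29.9, 82.9]), np.float32(114.94292))
```

View pics/wrist13.png

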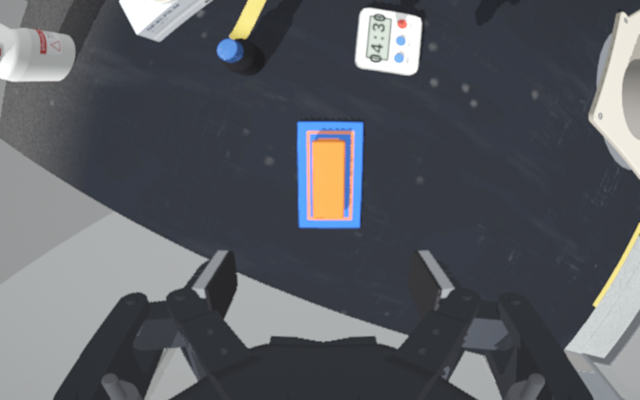

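The mailer lies in the frame, centred to about 1 mm. Back to the pile for the dish.

Request:
arm_command(steps=[[0, 0, -0.6, 0.3, -0.15, 0.3, 85], [0, 0, -1.6, 0.9, -0.5, 0.6, 85], [0, 0, -2.7, 1.6, -0.9, 0.9, 85], [0, 0, -3.8, 2.4, -1.4, 1.2, 85], [0, 0, -5, 3.3, -1.9, 1.5, 85], [0, 0, -6.2, 4.2, -2.4, 1.8, 85], [-0.1, 0, -7.4, 5.1, -2.9, 2, 85], [-0.1, 0.1, -8.6, 6, -3.4, 2, 85], [-0.15, 0.1, -9.8, 6.8, -3.8, 2, 85], [-0.15, 0.1, -10.8, 7.5, -4.2, 2, 85], [-0.15, 0.1, -11.6, 7.8, -4.4, 2, 85], [-0.15, 0.1, -11.6, 7.8, -4.4, 2, 85], [-0.15, 0.1, -11.6, 7.8, -4.4, 2, 85], [-0.15, 0.1, -11.6, 7.8, -4.4, 2, 85]])

```text
time: 22.55
tool_pos: [0.6267, 0.2061, 0.2597]
tcp_rot: [[-0.55, -0.835, -0.003], [-0.835, 0.55, -0.004], [0.005, 0.001, -1.0]]
wrist_force: [0.1, -0.3, -0.3]
finger_gap: 0.998
```

```bash
python3 look.py 14 wrist;  python3 - <<'E'
from h import *
d=np.load('pics/wrist14.npy',allow_pickle=True).item();c=d['color'];H,S,V=cv2.split(cv2.cvtColor(c,cv2.COLOR_RGB2HSV))
s=get_state();print(s['tool_pos'],s['tcp_rot'].round(3))
cv2.imwrite('pics/w14c.png',cv2.resize(c[110:240,260:380],None,fx=5,fy=4,interpolation=2)[...,::-1])
E
```

```text
[0.6268256  0.20621348 0.26007962] [[-0.55  -0.835 -0.003]
 [-0.835  0.55  -0.004]
 [ 0.004  0.    -1.   ]]
```

View pics/w14c.png

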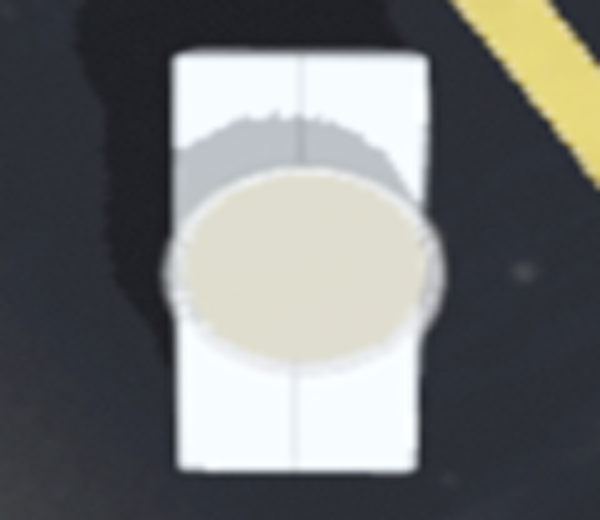

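View pics/wrist14.png

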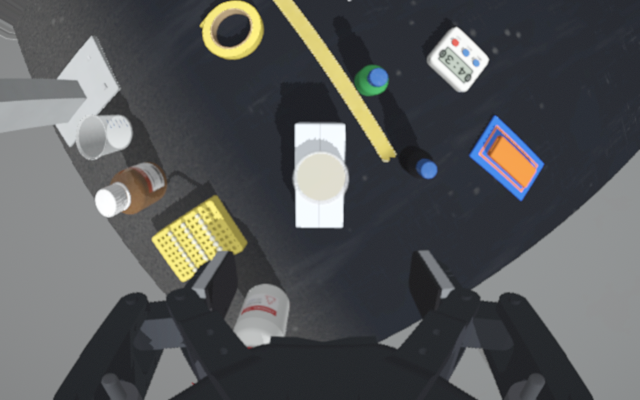

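```bash
python3 - <<'E'
from h import *
d=np.load('pics/wrist14.npy',allow_pickle=True).item();c=d['color'];H,S,V=cv2.split(cv2.cvtColor(c,cv2.COLOR_RGB2HSV))
m=(H>18)&(H<38)&(S>12)&(S<80)&(V>150)
m=cv2.morphologyEx(m.astype(np.uint8),cv2.MORPH_OPEN,np.ones((3,3)))>0
k=blob(m,(285,140,355,210))[:,0]
for z in (.056,.060):
    P=plane(d,k,z,True);print('cream',rect(P),cv2.minEnclosingCircle((P[:,:2]*1000).astype(np.float32)))
P=plane(d,[[292.8,110+272/4],[349,110+270/4]],.06,True);print(P,P.mean(0),np.linalg.norm(P[0]-P[1]))
# carton corners at top from crop
px=np.array([[172,54],[429,54],[418,470],[178,470]])/[5,4]+[260,110]
P=plane(d,px,.05,True)[:,:2]*1000;print(P.round(1),P.mean(0),rect(P))
E
```

```text
cream (array([626.6, 203.2]), array([50.8, 50.9]), np.float32(146.61794)) ((626.998046875, 203.02084350585938), 26.140974044799805)
cream (array([626.1, 202.5]), array([50.2, 50.3]), np.float32(146.618)) ((626.5209350585938, 202.34226989746094), 25.828346252441406)
[[0.652501   0.1866119  0.06      ]
 [0.60092439 0.21990069 0.06      ]] [0.6267127 0.2032563 0.06     ] 0.061386400899373965
[[618.6 138.3]
 [571.8 169.2]
 [638.5 269.6]
 [685.8 238.5]] [628.65162216 203.89025472] (array([628775.4, 203839. ]), array([120784.3,  56596.8]), np.float32(56.39851))
```

Request:
arm_command(steps=[[0, 0, 0, 0, -0.1, -0.5, 85], [0, 0, 0, 0, -0.1, -1.4, 80], [0, 0, 0, 0, -0.1, -2.4, 76], [0, 0, 0, 0, -0.1, -3.4, 72], [0, 0, 0, 0, -0.1, -4.3, 72], [0, 0, 0, 0, -0.1, -5, 72], [0, 0, 0, 0, -0.1, -5.33, 72], [0, 0, 0, 0, -0.1, -5.33, 72], [0, 0, 0, 0, -0.1, -5.33, 72]])

```text
time: 23.5
tool_pos: [0.6271, 0.2034, 0.1007]
tcp_rot: [[-0.55, -0.835, -0.002], [-0.835, 0.55, -0.003], [0.004, -0.0, -1.0]]
wrist_force: [0.3, -1.0, -0.1]
finger_gap: 0.847
```

```bash
python3 look.py 15 wrist;  python3 - <<'E'
from h import *
d=np.load('pics/wrist15.npy',allow_pickle=True).item();c=d['color'];H,S,V=cv2.split(cv2.cvtColor(c,cv2.COLOR_RGB2HSV))
s=get_state();print(s['tool_pos'],s['tcp_rot'].round(3),s['finger_gap'])
m=(H>18)&(H<38)&(S>12)&(S<80)&(V>150)
m=cv2.morphologyEx(m.astype(np.uint8),cv2.MORPH_OPEN,np.ones((3,3)))>0
k=blob(m,(265,150,385,330))[:,0]; print(k.min(0),k.max(0))
P=plane(d,k,.058,True);print('cream',rect(P),cv2.minEnclosingCircle((P[:,:2]*1000).astype(np.float32)))
cv2.imwrite('pics/w15c.png',cv2.resize(c[130:330,210:440],None,fx=3,fy=3,interpolation=2)[...,::-1])
for tr in (-2,0,2,4,6):
  print(tr,proj(d,[s['tool_pos']+s['tcp_rot']@(np.array([11,y*s['finger_gap']*42.7,tr])/1000) for y in (1,-1)],True).round(1).tolist())
E
```

```text
[0.6277097  0.20350948 0.10149114] [[-0.55  -0.835 -0.   ]
 [-0.835  0.55  -0.003]
 [ 0.003 -0.001 -1.   ]] 0.8442645471388456
[280 193] [364 269]
cream (array([626.5, 202.2]), array([49.7, 51.2]), np.float32(146.68797)) ((626.3014526367188, 202.03208923339844), 25.87655258178711)
-2 [[398.6, 250.7], [243.7, 250.6]]
0 [[397.6, 248.9], [244.7, 248.8]]
2 [[396.7, 247.1], [245.6, 247.1]]
4 [[395.8, 245.4], [246.6, 245.3]]
6 [[394.9, 243.7], [247.5, 243.7]]
```

View pics/w15c.png

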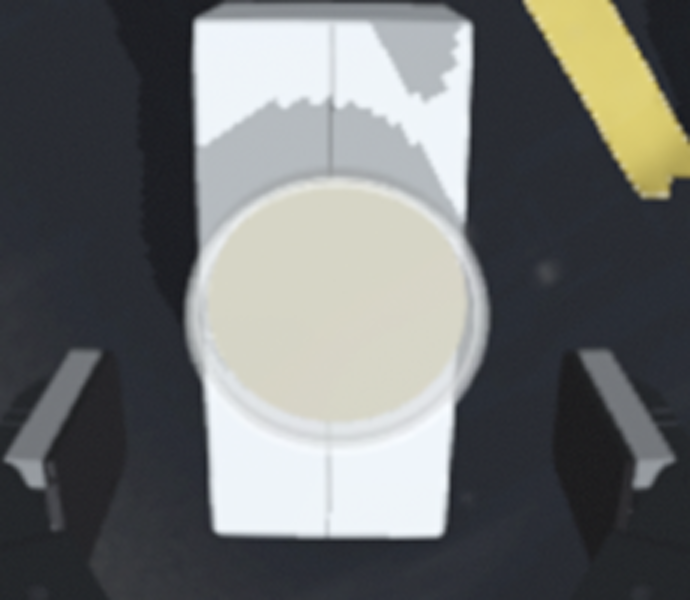

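The dish rim is centred between the pads, and the tip reach agrees with my swing model. I'll descend so the tips end at about z = 51.5 mm.

Request:
arm_command(steps=[[0, 0, 0, -0.04, -0.03, -0.4, 72], [0, 0, 0, -0.04, -0.03, -0.8, 72], [0, 0, 0, -0.04, -0.03, -1.2, 72], [0, 0, 0, -0.04, -0.03, -1.4, 72], [0, 0, 0, -0.04, -0.03, -1.5, 72], [0, 0, 0, -0.04, -0.03, -1.5, 72], [0, 0, 0, -0.04, -0.03, -1.5, 72]])

```text
time: 24.25
tool_pos: [0.6268, 0.2027, 0.0567]
tcp_rot: [[-0.55, -0.835, 0.0], [-0.835, 0.55, -0.003], [0.002, -0.002, -1.0]]
wrist_force: [-0.4, 1.7, 0.0]
finger_gap: 0.839
```

```bash
python3 look.py 16 wrist side;  python3 - <<'E'
from h import *
s=get_state();print(s['tool_pos'],s['wrist_force'].round(1),s['finger_gap'])
c=cv2.imread('pics/wrist16.png');cv2.imwrite('pics/w16c.png',cv2.resize(c[130:330,210:440],None,fx=3,fy=3,interpolation=2))
c=cv2.imread('pics/side16.png');cv2.imwrite('pics/s16c.png',cv2.resize(c[120:200,220:300],None,fx=7,fy=7,interpolation=2))
E
```

```text
[0.6270698  0.20272737 0.05706119] [1.1 0.7 0.4] 0.8443973738115129
```

View pics/w16c.png

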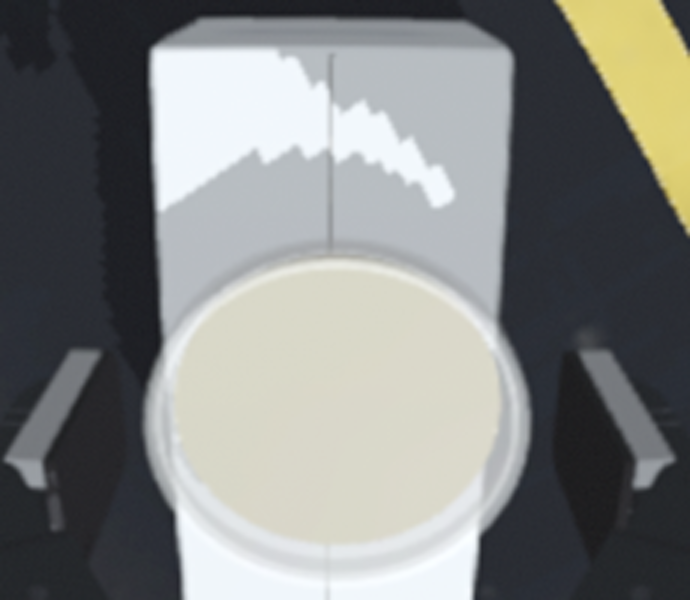

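View pics/s16c.png

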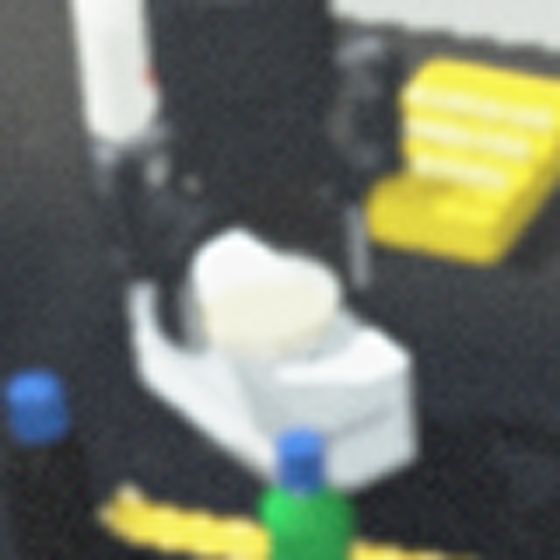

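Request:
arm_command(steps=[[0, 0, 0, 0, 0, 0, 68], [0, 0, 0, 0, 0, 0, 65], [0, 0, 0, 0, 0, 0, 62], [0, 0, 0, 0, 0, 0, 59], [0, 0, 0, 0, 0, 0, 57], [0, 0, 0, 0, 0, 0, 56], [0, 0, 0, 0, 0, 0, 56], [0, 0, 0, 0, 0, 0, 56], [0, 0, 0, 0, 0, 0.05, 56], [0, 0, 0, 0, 0, 0.15, 56], [0, 0, 0, 0, 0, 0.3, 56], [0, 0, 0, 0, 0, 0.3, 56]], squeeze=30)

```text
time: 25.55
tool_pos: [0.6275, 0.2028, 0.0666]
tcp_rot: [[-0.55, -0.835, 0.002], [-0.835, 0.55, -0.003], [0.001, -0.003, -1.0]]
wrist_force: [0.1, -0.3, -0.5]
finger_gap: 0.669
```

```bash
python3 look.py 17 wrist side;  python3 - <<'E'
from h import *
s=get_state();print(s['tool_pos'],s['wrist_force'].round(1),s['finger_gap']*85.4)
c=cv2.imread('pics/wrist17.png');cv2.imwrite('pics/w17c.png',cv2.resize(c[130:330,210:440],None,fx=3,fy=3,interpolation=2))
c=cv2.imread('pics/side17.png');cv2.imwrite('pics/s17c.png',cv2.resize(c[120:200,220:300],None,fx=7,fy=7,interpolation=2))
E
```

```text
[0.62718754 0.20277742 0.06615311] [ 0.3  0.1 -0.4] 57.1992856273338
```

View pics/w17c.png

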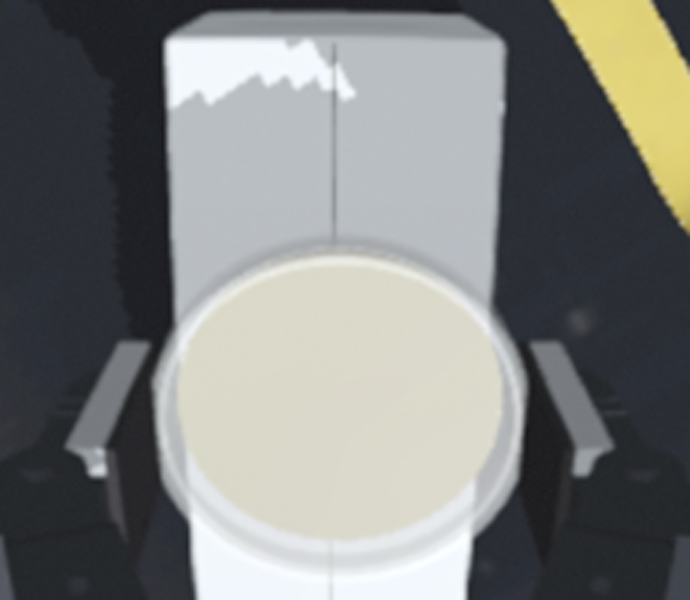

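View pics/s17c.png

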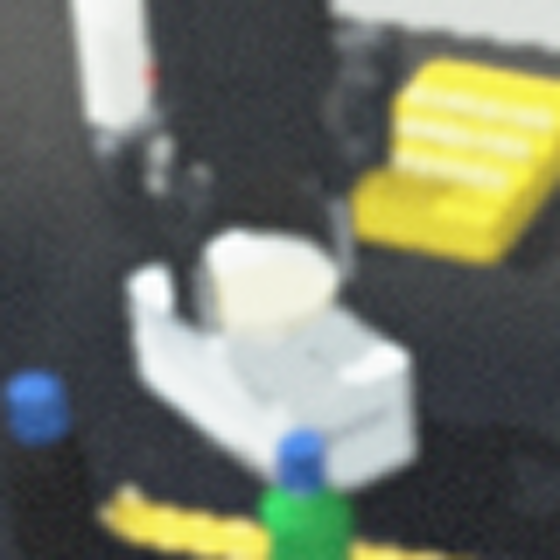

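The dish is held and the carton hasn't moved. Lift clear and carry to the plate.

Request:
arm_command(steps=[[0, 0, 0, 0, 0, 0.4, 56], [0, 0, 0, 0, 0, 1.1, 56], [0, 0, 0, 0, 0, 2, 56], [0, 0, 0, 0, 0, 2.8, 56], [0, 0, 0, -0.3, -0.3, 3.2, 56], [0, 0, 0, -0.8, -0.9, 3.2, 56], [0, 0, 0, -1.4, -1.6, 3.2, 56], [0, 0, 0, -2.1, -2.4, 3.2, 56], [0, 0, 0, -2.8, -3.3, 3.2, 56], [0, 0, 0, -3.5, -4.1, 3.2, 56], [0, 0, 0, -4.2, -4.9, 3.2, 56], [0, 0, 0, -4.9, -5.7, 3.2, 56], [0, 0, 0, -5.5, -6.4, 3, 56], [0, 0, 0, -6, -6.9, 2.6, 56], [0, 0, 0, -6.21, -7.22, 2.3, 56], [0, 0, 0, -6.21, -7.22, 2.3, 56], [0, 0, 0, -6.21, -7.22, 2.3, 56], [0, 0, 0, -6.21, -7.22, 2.3, 56]])

```text
time: 27.45
tool_pos: [0.4421, -0.0135, 0.1358]
tcp_rot: [[-0.549, -0.836, 0.003], [-0.836, 0.549, -0.003], [0.001, -0.004, -1.0]]
wrist_force: [-0.0, -0.2, -0.3]
finger_gap: 0.671
```

```bash
python3 look.py 18 wrist top;  python3 - <<'E'
from h import *
s=get_state();print(s['tool_pos'],s['tcp_rot'].round(3),s['q'][5])
d=np.load('pics/wrist18.npy',allow_pickle=True).item();V=d['color'].min(2)
k=blob(V>110,(200,40,460,400))[:,0];print(k.min(0),k.max(0),rect(plane(d,k,.005,True)))
E
```

```text
[ 0.44205115 -0.01345103  0.13573752] [[-0.549 -0.836  0.002]
 [-0.836  0.549 -0.003]
 [ 0.001 -0.004 -1.   ]] -1.1651967943486767
[252 118] [398 340] (array([474.4,  28.5]), array([179.1, 167.1]), np.float32(10.102804))
```

View pics/wrist18.png

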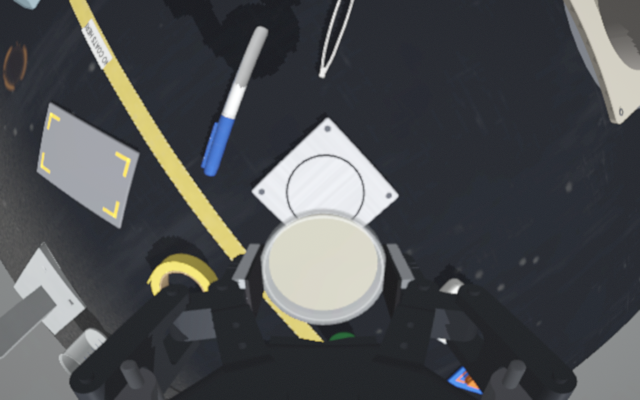

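```bash
python3 - <<'E'
from h import *
d=np.load('pics/wrist18.npy',allow_pickle=True).item()
P=plane(d,[[252,192],[398,195],[327,118]],.005,True);print(P,P[:2].mean(0))
E
```

```text
[[ 0.49274614 -0.05114853  0.005     ]
 [ 0.38560259  0.02231201  0.005     ]
 [ 0.40221576 -0.06810862  0.005     ]] [ 0.43917436 -0.01441826  0.005     ]
```

Request:
arm_command(steps=[[0, 0, 0, -0.06, -0.02, -0.5, 56], [0, 0, 0, -0.06, -0.02, -1.2, 56], [0, 0, 0, -0.06, -0.02, -2, 56], [0, 0, 0, -0.06, -0.02, -2.7, 56], [0, 0, 0, -0.06, -0.02, -3.3, 56], [0, 0, 0, -0.06, -0.02, -3.7, 56], [0, 0, 0, -0.06, -0.02, -3.9, 56], [0, 0, 0, -0.06, -0.02, -4, 56], [0, 0, 0, -0.06, -0.02, -4.05, 56], [0, 0, 0, -0.06, -0.02, -4.05, 56], [0, 0, 0, -0.06, -0.02, -4.05, 56]])

```text
time: 28.65
tool_pos: [0.4409, -0.0142, 0.0149]
tcp_rot: [[-0.549, -0.836, 0.004], [-0.836, 0.549, -0.003], [0.001, -0.005, -1.0]]
wrist_force: [-0.5, 0.2, -0.6]
finger_gap: 0.676
```

Request:
arm_command(steps=[[0, 0, 0, 0, 0, -0.02, 56], [0, 0, 0, 0, 0, -0.04, 56], [0, 0, 0, 0, 0, -0.05, 56], [0, 0, 0, 0, 0, -0.05, 56]])

```text
time: 29.05
tool_pos: [0.4409, -0.0142, 0.0134]
tcp_rot: [[-0.549, -0.836, 0.004], [-0.836, 0.549, -0.003], [0.0, -0.005, -1.0]]
wrist_force: [-0.3, 0.4, -0.8]
finger_gap: 0.67
```

Request:
arm_command(steps=[[0, 0, 0, 0, 0, -0.02, 56], [0, 0, 0, 0, 0, -0.04, 56], [0, 0, 0, 0, 0, -0.04, 56]])

```text
time: 29.35
tool_pos: [0.4409, -0.0142, 0.0126]
tcp_rot: [[-0.549, -0.836, 0.004], [-0.836, 0.549, -0.003], [0.001, -0.005, -1.0]]
wrist_force: [-1.4, -0.1, 5.6]
finger_gap: 0.677
```

Contact at 5.6 N. I'll release and rise.

Request:
arm_command(steps=[[0, 0, 0, 0, 0, 0, 64], [0, 0, 0, 0, 0, 0, 68], [0, 0, 0, 0, 0, 0, 72], [0, 0, 0, 0, 0, 0, 78], [0, 0, 0, 0, 0, 0, 80], [0, 0, 0, 0, 0, 0, 80], [0, 0, 0, 0, 0, 0.2, 80], [0, 0, 0, 0, 0, 0.7, 80], [0, 0, 0, 0, 0, 1.4, 85], [0, 0, 0, 0, 0, 2.5, 85], [0, 0, 0, 0, 0, 3.8, 85], [0, 0, 0, 0, 0, 5.2, 85], [0, 0, 0, 0, 0, 6, 85], [0, 0, 0, 0, 0, 6, 85]])

```text
time: 30.75
tool_pos: [0.4442, -0.0147, 0.1974]
tcp_rot: [[-0.549, -0.836, 0.013], [-0.836, 0.549, -0.005], [-0.003, -0.013, -1.0]]
wrist_force: [0.2, -0.6, -0.7]
finger_gap: 1.0
```

```bash
python3 look.py 19 wrist;  python3 - <<'E'
from h import *
d=np.load('pics/wrist19.npy',allow_pickle=True).item();c=d['color'];H,S,V=cv2.split(cv2.cvtColor(c,cv2.COLOR_RGB2HSV))
s=get_state();print(s['tool_pos'],s['tcp_rot'].round(3))
k=blob(V>110,(250,100,410,250))[:,0];print('plate',rect(plane(d,k,.005,True)))
m=(H>18)&(H<38)&(S>12)&(S<80)&(V>120)
k=blob(m,(265,110,385,240))[:,0];print('cream',rect(plane(d,k,.014,True)))
E
```

```text
[ 0.44262654 -0.01448508  0.19497838] [[-0.549 -0.836  0.009]
 [-0.836  0.549 -0.004]
 [-0.001 -0.01  -1.   ]]
plate (array([439.1, -14.6]), array([95. , 95.4]), np.float32(99.938545))
cream (array([440.3, -14.6]), array([50.1, 50.1]), np.float32(146.94876))
```

View pics/wrist19.png

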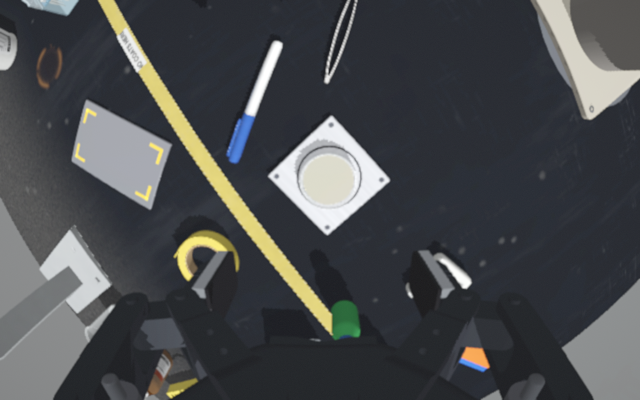

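The dish is centred on the plate to about 1 mm. Now the carton.

Request:
arm_command(steps=[[0, 0, 0, 0.3, 0.35, 0.1, 85], [0, 0, 0, 0.9, 1.1, 0.2, 85], [0, 0, 0, 1.7, 2, 0.2, 85], [0, 0, 0, 2.5, 2.95, 0.2, 85], [0, 0.1, 0, 3.3, 3.9, 0.2, 85], [0, 0.1, 0, 4.1, 4.8, 0.2, 85], [0, 0.1, 0, 4.9, 5.7, 0.2, 85], [0, 0.1, 0, 5.6, 6.5, 0.2, 85], [0, 0.1, 0, 6, 7.1, 0.2, 85], [0, 0.1, 0, 6.2, 7.28, 0.2, 85], [0, 0.1, 0, 6.2, 7.28, 0.2, 85], [0, 0.1, 0, 6.2, 7.28, 0.2, 85], [0, 0.1, 0, 6.2, 7.28, 0.2, 85]])

```text
time: 32.1
tool_pos: [0.6277, 0.2031, 0.2006]
tcp_rot: [[-0.549, -0.836, -0.001], [-0.836, 0.549, -0.004], [0.004, -0.001, -1.0]]
wrist_force: [0.2, -0.6, -0.4]
finger_gap: 0.996
```

```bash
python3 look.py 20 wrist;  python3 - <<'E'
from h import *
d=np.load('pics/wrist20.npy',allow_pickle=True).item();c=d['color'];H,S,V=cv2.split(cv2.cvtColor(c,cv2.COLOR_RGB2HSV))
s=get_state();print(s['tool_pos'],s['tcp_rot'].round(3))
k=blob((V>120)&(S<60),(250,80,390,290))[:,0];print(k.min(0),k.max(0),rect(plane(d,k,.05,True)))
E
```

```text
[0.627879   0.20304393 0.20093782] [[-0.55  -0.835 -0.001]
 [-0.835  0.55  -0.004]
 [ 0.004 -0.002 -1.   ]]
[292 126] [353 250] (array([628.6, 203.1]), array([121.4,  56.1]), np.float32(55.739902))
```

View pics/wrist20.png

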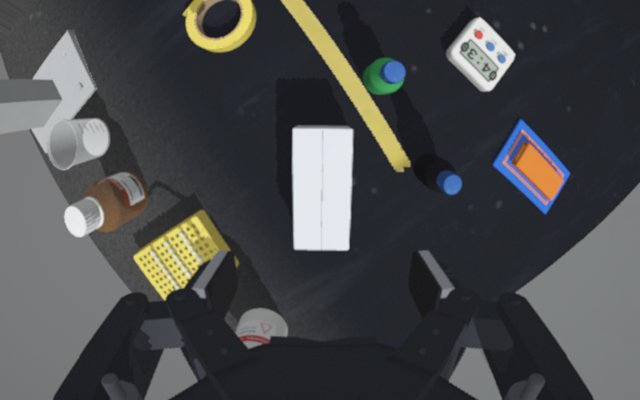

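Request:
arm_command(steps=[[0, 0, -0.1, 0, 0, -0.5, 82], [0, 0, -0.1, 0, 0, -1.3, 82], [0, 0, -0.1, 0, 0, -2.2, 80], [0, 0, -0.1, 0, 0, -3, 80], [0, 0, -0.1, 0, 0, -3.6, 80], [0, 0, -0.1, 0, 0, -3.6, 80], [0, 0, -0.1, 0, 0, -3.6, 80]])

```text
time: 32.85
tool_pos: [0.6272, 0.2025, 0.0924]
tcp_rot: [[-0.557, -0.83, -0.002], [-0.83, 0.557, -0.005], [0.005, -0.001, -1.0]]
wrist_force: [-0.3, 0.1, -0.4]
finger_gap: 0.939
```

Request:
arm_command(steps=[[0, 0, 0, 0.03, 0.03, -0.5, 80], [0, 0, 0, 0.03, 0.03, -1.1, 80], [0, 0, 0, 0.03, 0.03, -1.7, 80], [0, 0, 0, 0.03, 0.03, -2.2, 80], [0, 0, 0, 0.03, 0.03, -2.45, 80], [0, 0, 0, 0.03, 0.03, -2.45, 80], [0, 0, 0, 0.03, 0.03, -2.45, 80]])

```text
time: 33.55
tool_pos: [0.6285, 0.2036, 0.0193]
tcp_rot: [[-0.557, -0.83, -0.001], [-0.83, 0.557, -0.004], [0.004, -0.001, -1.0]]
wrist_force: [-0.4, -0.4, 0.2]
finger_gap: 0.938
```

```bash
python3 look.py 21 wrist;  python3 - <<'E'
from h import *
s=get_state();print(s['tool_pos'],s['wrist_force'])
E
```

```text
[0.62894483 0.20359982 0.01973105] [0.18768543 0.14832703 0.26818843]
```

View pics/wrist21.png

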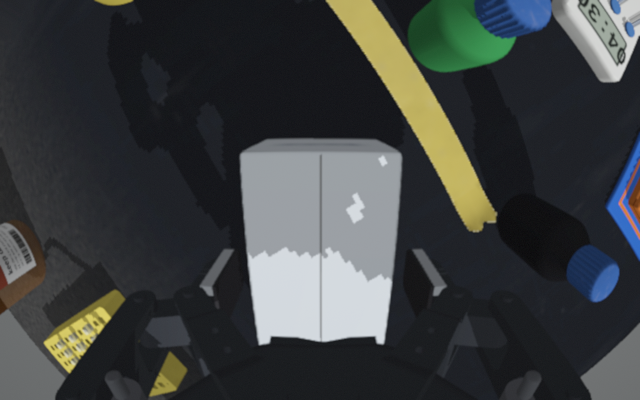

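The carton sits squarely between the open fingers. I'll grip at 50 N and lift.

Request:
arm_command(steps=[[0, 0, 0, 0, 0, 0, 72], [0, 0, 0, 0, 0, 0, 66], [0, 0, 0, 0, 0, 0, 61], [0, 0, 0, 0, 0, 0, 57], [0, 0, 0, 0, 0, 0, 52], [0, 0, 0, 0, 0, 0, 50], [0, 0, 0, 0, 0, 0, 50], [0, 0, 0, 0, 0, 0, 50], [0, 0, 0, 0, 0, 0.1, 50], [0, 0, 0, 0, 0, 0.3, 50], [0, 0, 0, 0, 0, 0.7, 50], [0, 0, 0, 0, 0, 1.3, 50], [0, 0, 0, 0, 0, 2, 50], [0, 0, 0, 0, 0, 2.6, 50], [0, 0, 0, 0, 0, 2.8, 50], [0, 0, 0, 0, 0, 2.8, 50]], squeeze=50)

```text
time: 35.2
tool_pos: [0.63, 0.2039, 0.1054]
tcp_rot: [[-0.557, -0.83, 0.002], [-0.83, 0.557, -0.004], [0.002, -0.004, -1.0]]
wrist_force: [0.1, 0.0, -0.8]
finger_gap: 0.636
```

```bash
python3 look.py 22 wrist side;  python3 - <<'E'
from h import *
s=get_state();print(s['tool_pos'],s['q'],s['wrist_force'])
E
```

```text
[0.62839277 0.20353722 0.10315534] [ 0.21714565  0.43585363 -0.10763909  1.02965666 -0.00401682 -0.7624538 ] [-0.00652395  0.52396554 -1.93535099]
```

View pics/side22.png

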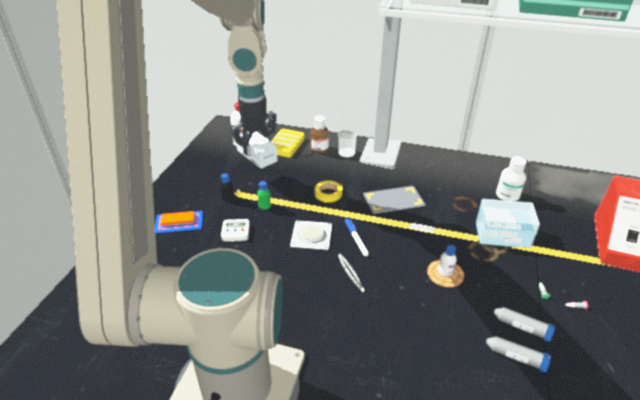

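View pics/wrist22.png

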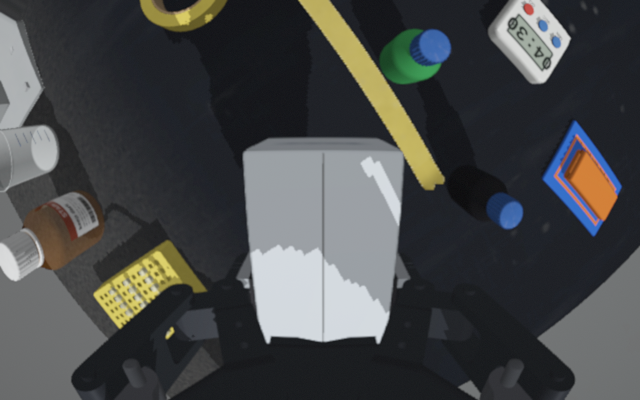

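```bash
python3 - <<'E'
from h import *
d=snapshot('top');s=snapshot('side')
for z in (0,.3,.4,.5,.6,.8): print(z,plane(d,[[402,104],[385,10]],z).round(3).tolist(),proj(s,plane(d,[402,104],z)).round(0))
E
```

```text
0 [[0.883, -0.254, 0.0], [1.218, -0.196, 0.0]] [[426. 158.]]
0.3 [[0.789, -0.203, 0.3], [1.06, -0.156, 0.3]] [[418.  78.]]
0.4 [[0.757, -0.186, 0.4], [1.007, -0.143, 0.4]] [[415.  45.]]
0.5 [[0.726, -0.17, 0.5], [0.955, -0.13, 0.5]] [[411.   6.]]
0.6 [[0.694, -0.153, 0.6], [0.902, -0.117, 0.6]] [[407. -38.]]
0.8 [[0.632, -0.119, 0.8], [0.797, -0.09, 0.8]] [[ 395. -151.]]
```

Request:
arm_command(steps=[[0, 0, 0.4, 0, -0.4, 0, 50], [0, 0, 1.2, 0, -1.1, 0, 50], [0, 0, 2.1, 0.1, -2, 0, 50], [0, 0, 3, 0.1, -3, 0, 50], [0, 0, 3.9, 0.2, -4, 0, 50], [0, 0, 4.8, 0.2, -5, 0, 50], [0, 0, 5.8, 0.3, -6, 0, 50], [0, 0, 6.8, 0.3, -7, 0, 50], [0, 0, 7.8, 0.4, -8, 0, 50], [0, 0, 8.8, 0.4, -9, 0, 50], [0, 0, 9.7, 0.5, -10, 0, 50], [0, 0, 10.6, 0.5, -11, 0, 50], [0, 0, 11.4, 0.6, -11.9, 0, 50], [0, 0, 12.1, 0.6, -12.6, 0, 50], [0, 0, 12.65, 0.58, -13.14, 0, 50], [0, 0, 12.65, 0.58, -13.14, 0, 50], [0, 0, 12.65, 0.58, -13.14, 0, 50], [0, 0, 12.65, 0.58, -13.14, 0, 50]])

```text
time: 37.2
tool_pos: [0.6448, -0.1897, 0.1017]
tcp_rot: [[0.491, -0.871, 0.002], [-0.871, -0.491, -0.004], [0.004, 0.0, -1.0]]
wrist_force: [-0.8, -0.5, -1.2]
finger_gap: 0.638
```

```bash
python3 look.py 23 wrist side;  python3 - <<'E'
from h import *
s=get_state();print(s['tool_pos'],s['tcp_rot'].round(3),s['q'],s['wrist_force'])
E
```

```text
[ 0.64506255 -0.18967105  0.10206046] [[ 0.491 -0.871  0.002]
 [-0.871 -0.491 -0.004]
 [ 0.005  0.    -1.   ]] [-0.38073916  0.45203251 -0.08511544  1.02988997 -0.00313748 -2.46506904] [ 0.48888824  0.53260674 -1.15848622]
```

View pics/wrist23.png

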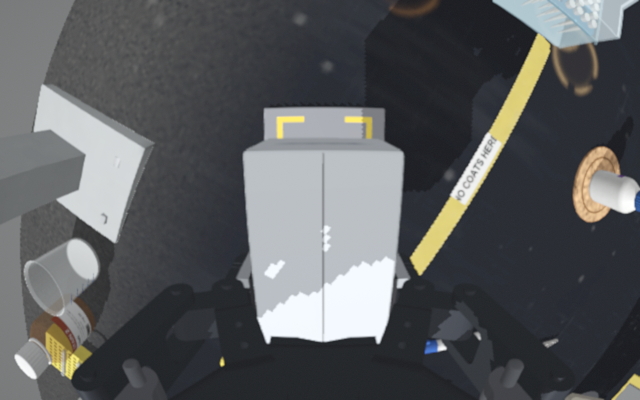

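View pics/side23.png

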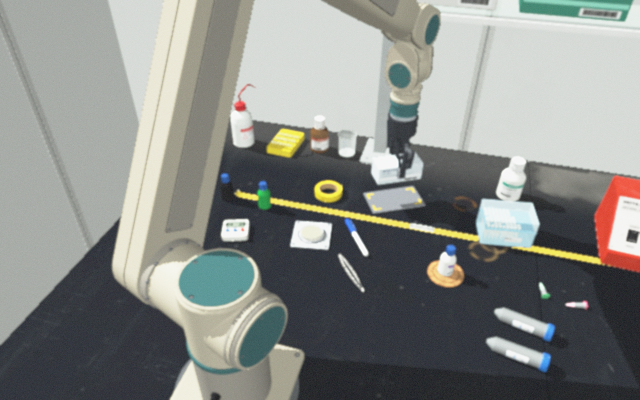

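```bash
python3 - <<'E'
from h import *
d=np.load('pics/wrist23.npy',allow_pickle=True).item();c=d['color']
H,S,V=cv2.split(cv2.cvtColor(c,cv2.COLOR_RGB2HSV))
P=plane(d,[[264,108],[384.5,108]],.004,True);v=P[1]-P[0];n=np.array([-v[1],v[0]])/np.linalg.norm(v[:2])
print(P,np.linalg.norm(v),np.degrees(np.arctan2(v[1],v[0]))); m=P.mean(0)[:2]
for sgn in(1,-1): print(m+sgn*.075*n)
# carton top corners, in hand (top at TCP+.0303)
Q=plane(d,[[245,152],[403,152]],.132,True);print(Q,Q.mean(0)-[0,0,0],Q.mean(0)[:2]-.06*np.array([.491,-.871]))
E
```

```text
[[ 0.71920933 -0.23513311  0.004     ]
 [ 0.64206137 -0.27871592  0.004     ]] 0.08860739052644928 -150.5368067599951
[ 0.71752517 -0.32222491]
[ 0.64374552 -0.19162413]
[[ 0.69587828 -0.22881086  0.132     ]
 [ 0.65015987 -0.25459651  0.132     ]] [ 0.67301907 -0.24170369  0.132     ] [ 0.64355907 -0.18944369]
```

Request:
arm_command(steps=[[0, 0, 0, 0, -0.05, -0.4, 50], [0, 0, 0, 0, -0.05, -1, 50], [0, 0, 0, 0, -0.05, -1.6, 50], [0, 0, 0, 0, -0.05, -2.1, 50], [0, 0, 0, 0, -0.05, -2.35, 50], [0, 0, 0, 0, -0.05, -2.5, 50], [0, 0, 0, 0, -0.05, -2.54, 50], [0, 0, 0, 0, -0.05, -2.54, 50], [0, 0, 0, 0, -0.05, -2.54, 50]])

```text
time: 38.2
tool_pos: [0.6458, -0.1915, 0.0268]
tcp_rot: [[0.491, -0.871, 0.004], [-0.871, -0.491, -0.005], [0.006, -0.001, -1.0]]
wrist_force: [0.1, 0.1, -1.5]
finger_gap: 0.636
```

Request:
arm_command(steps=[[0, 0, 0, 0, 0, -0.02, 50], [0, 0, 0, 0, 0, -0.04, 50], [0, 0, 0, 0, 0, -0.04, 50]])

```text
time: 38.5
tool_pos: [0.646, -0.1915, 0.0258]
tcp_rot: [[0.491, -0.871, 0.004], [-0.871, -0.491, -0.005], [0.007, -0.001, -1.0]]
wrist_force: [-0.1, -0.1, -1.1]
finger_gap: 0.638
```

Request:
arm_command(steps=[[0, 0, 0, 0, 0, -0.02, 50], [0, 0, 0, 0, 0, -0.04, 50], [0, 0, 0, 0, 0, -0.06, 50], [0, 0, 0, 0, 0, -0.06, 50]])

```text
time: 38.9
tool_pos: [0.646, -0.1916, 0.0243]
tcp_rot: [[0.491, -0.871, 0.004], [-0.871, -0.491, -0.005], [0.006, -0.001, -1.0]]
wrist_force: [-0.8, -0.2, 1.4]
finger_gap: 0.643
```

Contact is starting. One small press more, then release and rise.

Request:
arm_command(steps=[[0, 0, 0, 0, 0, -0.02, 50], [0, 0, 0, 0, 0, -0.02, 50], [0, 0, 0, 0, 0, -0.02, 60], [0, 0, 0, 0, 0, -0.02, 66], [0, 0, 0, 0, 0, -0.02, 72], [0, 0, 0, 0, 0, -0.02, 78], [0, 0, 0, 0, 0, -0.02, 82], [0, 0, 0, 0, 0, -0.02, 82], [0, 0, 0, 0, 0, 0.2, 82], [0, 0, 0, 0, 0, 0.7, 82], [0, 0, 0, 0, 0, 1.3, 82], [0, 0, 0, 0, 0, 2.1, 82], [0, 0, 0, 0, 0, 2.9, 82], [0, 0, 0, 0, 0, 3.6, 82], [0, 0, 0, 0, 0, 4, 82], [0, 0, 0, 0, 0, 4, 82]])

```text
time: 40.5
tool_pos: [0.6479, -0.1923, 0.1478]
tcp_rot: [[0.491, -0.871, 0.01], [-0.871, -0.491, -0.007], [0.011, -0.005, -1.0]]
wrist_force: [-0.2, -0.7, -0.1]
finger_gap: 0.961
```

```bash
python3 look.py 24 wrist side top;  python3 - <<'E'
from h import *
L=lambda n:np.load(f'pics/{n}24.npy',allow_pickle=True).item()
d=L('wrist');c=d['color'];H,S,V=cv2.split(cv2.cvtColor(c,cv2.COLOR_RGB2HSV))
s=get_state();print(s['tool_pos'],s['finger_gap'])
k=blob(V>195,(230,60,420,330))[:,0];print('carton',rect(plane(d,k,.054,True)),k.min(0),k.max(0))
k=blob(V>80,(230,60,420,330))[:,0];print('mat',rect(plane(d,k,.004,True)),k.min(0),k.max(0))
d=L('top');c=d['color'];H,S,V=cv2.split(cv2.cvtColor(c,cv2.COLOR_RGB2HSV))
def show(n,m,win,z):
    k=blob(m,win)[:,0]; print(n,rect(plane(d,k,z)))
b=(H>95)&(H<125)&(S>110)&(V>80)
show('cap',b,(420,230,445,260),.082)
show('coaster',(V>90),(410,225,455,265),.004)
show('mailer',(H>4)&(H<18)&(S>150)&(V>100),(205,230,245,265),.018)
show('timer',(V>100),(255,232,290,260),.019)
show('tape',(V>100)&(S>100),(312,160,348,195),.019)
E
```

```text
[ 0.64526797 -0.19131253  0.14331717] 0.9594547169794757
carton (array([ 647.1, -196.2]), array([ 57. , 127.6]), np.float32(119.528824)) [287 121] [361 279]
mat (array([ 641. , -185.3]), array([ 90. , 163.8]), np.float32(119.50695)) [276 114] [376 280]
cap (array([ 405.4, -348.8]), array([15.4, 15.7]), np.float32(134.99748))
coaster (array([ 403.1, -351.1]), array([79.5, 82.8]), np.float32(179.61705))
mailer (array([391.4, 337.7]), array([30.5, 85.3]), np.float32(114.74486))
timer (array([397.9, 176.1]), array([67.5, 68.3]), np.float32(109.10873))
tape (array([620.8,  -9. ]), array([77.2, 76.5]), np.float32(0.6810559))
```

View pics/wrist24.png

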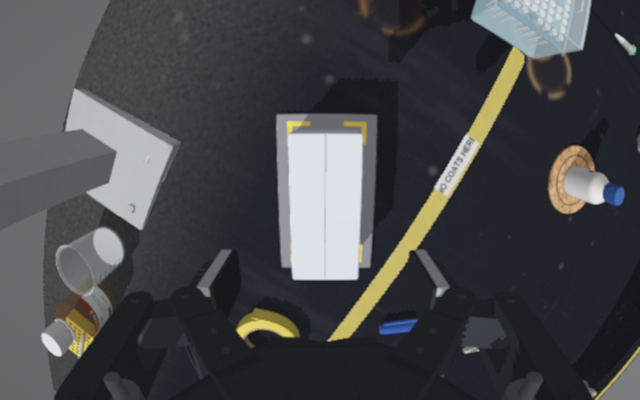

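View pics/side24.png

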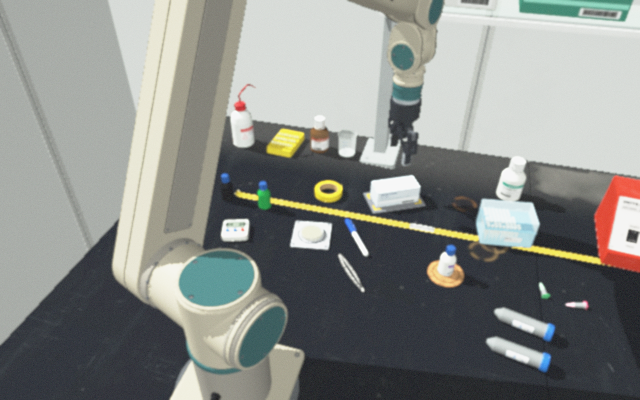

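```bash
python3 - <<'E'
from h import *
d=np.load('pics/wrist24.npy',allow_pickle=True).item();c=d['color'];H,S,V=cv2.split(cv2.cvtColor(c,cv2.COLOR_RGB2HSV))
k=blob((V>150)&(S<35),(230,60,420,330))[:,0];print('carton',rect(plane(d,k,.054,True)),k.min(0),k.max(0))
P=plane(d,[[277,114],[377.5,114]],.004,True);m=P.mean(0)[:2];v=(P[1]-P[0])[:2];n=np.array([v[1],-v[0]])/np.linalg.norm(v)
print('mat',m+.075*n,np.linalg.norm(v))
E
```

```text
carton (array([ 648.6, -197.6]), array([ 71.2, 132. ]), np.float32(119.50952)) [277 115] [370 279]
mat [ 0.64306877 -0.19212223] 0.08882223647568252
```

Request:
arm_command(steps=[[0, 0, 0, 0, 0, 0.3, 82], [0, 0, 0, 0, 0, 0.3, 82], [0, 0, 0, 0, 0, 0.3, 82]])

```text
time: 40.95
tool_pos: [0.6453, -0.1913, 0.1521]
tcp_rot: [[0.491, -0.871, 0.003], [-0.871, -0.491, -0.004], [0.005, -0.0, -1.0]]
wrist_force: [-0.9, 0.4, 1.3]
finger_gap: 0.961
```

```bash
python3 - <<'E'
from h import *
d=np.load('pics/wrist24.npy',allow_pickle=True).item()
P=plane(d,[[288,133.5],[362.5,133.5],[358.5,280],[292.5,280]],.054,True)[:,:2]*1000;print('carton',P.mean(0),rect(P))
s=get_state();print(s['tool_pos'],s['qvel'].round(4))
E
```

```text
carton [ 644.92568139 -191.46585568] (array([ 644757.4, -191570.9]), array([ 55243.1, 119635.1]), np.float32(119.49106))
[ 0.64525042 -0.1912998   0.15209019] [ 0.0013  0.0018 -0.0047  0.      0.0004  0.0008]
```

```bash
python3 -c "
from cell import *
print(hand_in())"
```

```text
the job is handed in; nothing more can be done
None
```

I took the pile apart from the top down and set all four things on their places in order. I handed the job in at about 41 s of the 131 s allowed; the system reports no verdict.

My last camera checks:

| Thing | Place | Distance from centre |
|---|---|---|
| Dropper bottle | Cork coaster | about 2 mm (wrist view), 3 mm (top view) |
| Slide mailer | Orange frame | about 1 mm, 0.5° off lengthways |
| Petri dish | Plate ring | about 1 mm |
| Carton | Grey mat | about 1–2 mm, within 0.5° lengthways |

- **Timer and tape roll:** their positions in the top view did not change, and nothing was dropped or tipped.
- **Robot at hand-in:** it stood clear above the carton, holding and touching nothing.
- **Checks that disagreed:** two automatic outlines of the carton on its mat were wrong because they merged with the yellow marks and the mat. I measured it from its corners instead. The two views differ on the bottle cap by up to 5 mm, still inside the 12 mm limit.

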